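# Finish the crosswise slat stack and hold it clamped

## Task

Lay the two loose pale slats on the stack in the blue lever clamp as its third layer, crosswise to the layer below, one straight above each bottom slat. Then swing the spring-loaded lever down by its red grip until its black bar presses on both pale slats and the plunger is pushed in about 12 mm (sleeve edge mid green), and finish while still holding it there, so that I can screw the layers together. Keep the stack square and leave the other things on the bench alone.

Things in the scene. Friction and masses are not known exactly. Their poses are not given: they have to be found in the camera images.
- clamp: blue lever clamp bolted to the bench: flat bed 220 (x) x 320 (y) x 12 mm thick, reaching from y = -110 to +210 mm; origin on the bench, under the middle of the slat stack; z up. At y = +150 mm stands a bracket of two cheeks (52 mm wide in x over the pin ends, 128 mm high) that carries the lever
- bed_mid (a point): point on the top of the bed (12 mm above the bench) at the middle of the slat stack, axes as the clamp. The third layer belongs at x = -40 and x = +40 mm, y = 0, slats along y, undersides 32 mm above this point; its top is then 48 mm above this point
- hinge (a point): the lever's pivot, 114 mm above the bench, 150 mm to +y of the stack's middle; the pivot axis is the clamp's x axis
- lever (a joint): lever angle, rad: 0 = steel arm (22 x 20 mm, 237 mm long from the pivot) upright, where its spring keeps it; grows as it comes down to the clamp's -y side, over the stack; 1.571 = level, range 0 to 1.75. Always springs back up: 1 to 6 N at the grip moves it; about 14 N straight down holds it with the plunger half in
- grip: red round grip, diameter 22 mm, 100 mm long along the clamp's x axis; origin at its middle, 230 mm from the pivot along the arm and 85 mm to the arm's -x side, free on both sides for fingers. It revolves freely on its own axis. Lever upright: 344 mm above the bench, at the pivot's y; lever level: 114 mm above the bench, 80 mm to -y of the stack's middle
- plunger (a joint): travel in m of the spring plunger into its sleeve, 150 mm from the pivot on the arm: 0 = out, 0.024 = fully in, wanted 0.012. Spring 4 N at 0, 13 N at 0.012. Stem below the sleeve: yellow (7 mm), green (7 to 17 mm of travel), red. On the finished stack the bar touches at lever 1.49 rad; 0.012 is reached with the lever level, 1.571
- pad: black pressing bar at the end of the plunger: a roller free to turn on its axis, diameter 24 mm, 120 mm long along the clamp's x axis, origin at its middle; with the lever upright it stands 54 mm to the -y side of the arm
- slat_a: loose pale hardwood slat, 150 x 22 x 16 mm (long axis x, 16 mm high), origin at the centre of its underside, about 38 g, lying flat on the bench
- slat_b: loose pale hardwood slat, 150 x 22 x 16 mm (long axis x, 16 mm high), origin at the centre of its underside, about 38 g, lying flat on the bench, alike
- low_a: dark hardwood slat, 150 x 22 x 16 mm (long axis x, 16 mm high), origin at the centre of its underside, about 38 g; bottom layer, along the clamp's y axis at its x = -40 mm, loose on the bed
- low_b: dark hardwood slat, 150 x 22 x 16 mm (long axis x, 16 mm high), origin at the centre of its underside, about 38 g; bottom layer, along the clamp's y axis at its x = +40 mm, loose on the bed
- mid_a: dark hardwood slat, 150 x 22 x 16 mm (long axis x, 16 mm high), origin at the centre of its underside, about 38 g; second layer, along the clamp's x axis at its y = -40 mm, loose on the bottom layer
- mid_b: dark hardwood slat, 150 x 22 x 16 mm (long axis x, 16 mm high), origin at the centre of its underside, about 38 g; second layer, along the clamp's x axis at its y = +40 mm, loose on the bottom layer
- offcut: short plywood off-cut 80 x 22 x 16 mm, not for the stack, leave alone; origin at the centre of its underside
- oil: black bottle, diameter 40, 120 mm high, leave alone; origin at the centre of its base
- cassette: steel bicycle cassette lying flat, diameter 105, 21 mm high, leave alone; origin at the centre of its underside
- wrench: spanner lying flat, 180 mm long along x, leave alone
Not all that is in view belongs to the job. Leave any orange look-alike of the slat_a alone. Leave any purple or yellow look-alike of the slat_b alone.

How it is judged:
By the outcome, as a careful person would: the job done as asked, in the order asked, and still so for the second after the job is handed in, while the arm keeps its last pose, push and grip.
It also fails if it takes over 72 s, if anything falls off the work surface, if the arm or the gripper's body presses on something with over 40 N, if the wrist force passes 120 N, or if a joint passes its speed limit or range.

## Robot

A 6-joint arm with a two-finger parallel gripper is mounted at the origin on the work surface. World frame = base frame: x ahead of the robot, y to its left, z up, the work surface at z = 0. Lengths are in m, angles in rad, forces in N, time in s.
With the tool pointing down it reaches from about 0.3 to 0.775 m from the base axis. Payload 14.6 kg.
Tool frame: the origin (TCP) lies midway between the tips of the shut fingers; the grasp point (between the pads) lies ctrl.tcp_to_grasp behind it (ctrl.tcp_to_grasp is the distance from the TCP to the grasp point, in m); y points along the fingers, x is the direction in which the jaws open and shut, and the axes are right-handed (so a half turn about y gives the same grasp; the last joint's range is limited). The gripper opens to 94 mm and grips with 3 to 60 N. Pads are 16 mm wide; open, the fingers measure 119 mm over their backs; the gripper's body (75 mm by 177 mm) begins 78 mm behind the grasp point.
Start: joints at [1.179, 0.3, 1.521, -0, 1.321, -0.067], TCP at [0.176, 0.521, 0.205] pointing down, gripper open.
Joint ranges: [-3.03, 3.03], [-0.79, 2.21], [0.23, 2.52], [-1.04, 4.18], [0, 3.07], [-2.55, 2.55]. Speed limits (rad/s): [2.22, 2.22, 2.57, 3.14, 3.14, 3.14].

## Interface

Orientations are given as a unit quaternion [x, y, z, w].
In Python, from bench import get_obs, snapshot, get_calibration, ctrl, nets gives the robot as it stands.
- The arm moves only by the tool arm_command, never from a script. Its argument "series" is a list of rows, each a list of 3 entries, a list of its own where there are three numbers: the turn, a rotation vector about the tool's x, y, z in degrees, then the shift along the tool's x, y, z in mm, then the finger opening in mm, from 0 to 94. A call has 1 to 20 rows; each row is the pose to reach, as a shift and turn from the pose commanded when the call began, along the tool's axes at that moment; what a row does not reach only later rows make up. A row lasts 1/12 s, in which the tool goes at most 41.7 mm and 7.16 degrees, less where a joint would pass 70% of its speed; a pose out of reach is approached as far as the arm can. A call with a gripper value outside its range is refused whole. The fingers move at their own pace and stop on an object; "force" is the grip in N (left out, the last holds). Time passes only in rows, so rows that repeat a pose let the fingers close. It gives the time, the measured TCP pose, the force and the opening at its end, in the units of the state.
- get_obs(): the state, without advancing time (a new reading comes with each control period).
- snapshot(name): name is "scene" or "top"; returns (picture, depth): 384x512x3 uint8, red, green, blue; 384x512 float32, m along the optical axis (not along the pixel's ray), 0 where there is no reading.
- get_calibration(name): a dict with "K" (3x3 intrinsics, pixels), "R" (3x3) and "t" (3): a world point X has camera coordinates R X + t. Camera axes: x right, y down, z forward; pixel columns grow to the right and rows downward; lengths in m; the calibration is good to about 2 mm. A picture is of the moment at which its call begins. get_calibration takes no time and is no camera call.
- ctrl.hand_in(): hands the job in, once; it reports no verdict.
Trained networks look in the newest picture that a camera, given by its name, has taken for a name from the list of things; names that differ only in an ending like _2 or _b are one class to them, and where a whole thing is asked for, a point or a joint stands for the part that bears it (a point fixed in the world has none). Each returns a list of dicts, best first, with "score" (0 to 1); they miss things now and then, are a little off and sometimes report something else, mostly with a low value. They report only what shows in the picture. A call takes as long as a camera call. They do not tell look-alikes from the thing itself.
- nets.recognise(camera, label): "bbox" ([left, top, right, bottom] in pixels, round what is visible of it).
- nets.pinpoint(camera, label): "position" ([column, row] in pixels: a listed point, or the origin of a listed thing).
The state is a dict: "t": time; "q": joint angles; "joint_vel": joint speeds; "joint_efforts": joint torques, N m; "tcp_pos": TCP position; "orientation": TCP orientation; "wrist_force": force on the tool from outside, world axes, zero at the start; "torque": the same for the moment, N m; "opening": finger opening in m.
Only numpy, scipy, OpenCV 4.12 (cv2) and the standard library are available. Lean on these libraries where they do the work, as an engineer would, in place of code of your own. Each camera call takes 0.05 s, during which the arm holds its last target.

## Working session

There is one attempt and no reset: what is moved stays moved. The work goes in short steps, Python scripts to look and compute and a tool call to move; the robot and the scene stay as the last step left them, time stands still between calls to the robot, and variables do not carry over. Pictures are saved under pics/ and viewed, and the job is handed in when it is done.

Besides the shell and the picture viewer there is one more tool, called after "Request:" as name(argument=value, ...) on one line, values as JSON. arm_command: Moves the arm, as the interface text tells. Its arguments: {"type":"object","properties":{"series":{"type":"array"},"force":{"type":"number"}},"required":["series"]}

```bash
ls; mkdir -p pics; python3 - <<'E'
from bench import get_obs, snapshot, get_calibration, ctrl, nets
import cv2,numpy as np
for n in("scene","top"):
    p,d=snapshot(n); cv2.imwrite(f"pics/{n}0.png",cv2.cvtColor(p,cv2.COLOR_RGB2BGR)); np.save(f"{n}_d.npy",d); np.save(f"{n}_p.npy",p)
    c=get_calibration(n); print(n,c["K"].tolist(),c["R"].tolist(),c["t"].tolist())
    for l in("slat_a","grip","low_a","bed_mid","offcut"):
        print(l,[(np.round(r["position"],1).tolist(),round(r["score"],2)) for r in nets.pinpoint(n,l)])
o=get_obs();print(o,ctrl.tcp_to_grasp)
E
```

```text
pics
scene [[443.25390444703544, 0.0, 250.0176824966336], [0.0, 443.25390444703544, 197.91190622993983], [0.0, 0.0, 1.0]] [[-0.02427426381624685, 0.9996923234876856, -0.005100830909983706], [0.7225255166547622, 0.014017382611825986, -0.6912021345217932], [-0.6909179675612356, -0.020463903452339532, -0.722643474167272]] [0.06354610658887723, -0.2272525750709312, 1.9514689325696062]
slat_a [([130.5, 239.7], 0.73), ([201.6, 236.3], 0.67), ([236.9, 214.6], 0.6), ([110.1, 202.2], 0.6), ([166.0, 232.8], 0.54), ([171.9, 196.0], 0.51)]
grip [([354.1, 162.1], 0.63)]
low_a [([297.8, 238.3], 0.79), ([301.4, 251.6], 0.76), ([162.8, 282.2], 0.23)]
bed_mid [([297.5, 244.2], 0.82)]
offcut [([310.3, 244.7], 0.65), ([203.4, 294.9], 0.47)]
top [[348.80205958881265, 0.0, 256.86496728547075], [0.0, 348.80205958881265, 195.16030045437876], [0.0, 0.0, 1.0]] [[-0.05190555651316969, -0.9986519044157233, 0.0004324464211255718], [-0.9745966979771006, 0.050560791254673505, -0.2181854318689353], [0.21786943221845187, -0.01174649711830436, -0.9759072344799268]] [-0.031409380145598485, 0.5685086498356885, 1.45898
[... 353 characters left out ...]

offcut [([282.2, 160.7], 0.57)]
{'t': 0.6, 'q': array([ 1.17944490e+00,  2.99903625e-01,  1.52100431e+00, -1.93956711e-05,
        1.32069677e+00, -6.66174605e-02]), 'joint_vel': array([ 0.00066532,  0.00012231,  0.00184668,  0.00071071,  0.00117139,
       -0.0001962 ]), 'joint_efforts': array([-6.97065971e-04, -5.31478822e+01, -3.52825391e+01,  7.08051771e-02,
        2.13056838e-02,  7.97636790e-05]), 'tcp_pos': array([0.17549363, 0.52123867, 0.20544177]), 'orientation': array([ 0.57425787,  0.41259772, -0.41259794, -0.57424208]), 'wrist_force': array([-0.1740832 , -0.02186426, -0.17071299]), 'torque': array([-0.01759744, -0.00587124,  0.03616193]), 'opening': 0.09414077835604544} 0.0188
```

View pics/scene0.png

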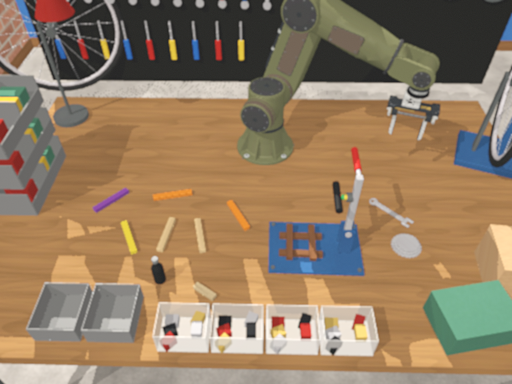

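View pics/top0.png

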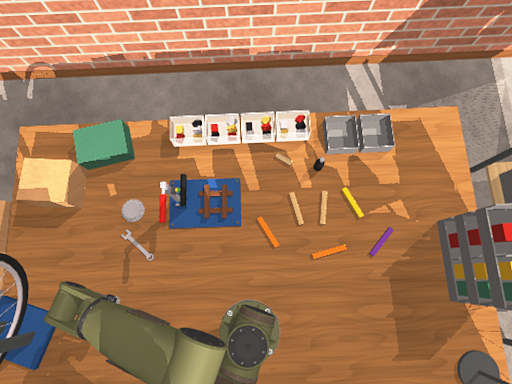

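The pale slats in "scene" are at (166,233) and (201,236), which is (296,207) and (323,206) in "top". The look-alikes are yellow (129,237), purple (111,200), and orange (172,195) and (238,214). The off-cut is at (204,291). Next I enlarge the slats to confirm.

```bash
cat > h.py <<'E'
import cv2,numpy as np
from bench import get_obs, snapshot, get_calibration, ctrl, nets
from scipy.spatial.transform import Rotation as Rn
C={n:get_calibration(n) for n in("scene","top")}
def unproj_z(n,uv,z):
    c=C[n];K,R,t=map(np.array,(c["K"],c["R"],c["t"]))
    uv=np.atleast_2d(uv).astype(float)
    r=np.c_[uv,np.ones(len(uv))]@np.linalg.inv(K).T@R   # R^T ray
    o=-R.T@t
    s=(z-o[2])/r[:,2]
    return o+r*s[:,None]
def proj(n,X):
    c=C[n];K,R,t=map(np.array,(c["K"],c["R"],c["t"]))
    x=(np.atleast_2d(X)@R.T+t)@K.T
    return x[:,:2]/x[:,2:]
def cloud(n,d):
    c=C[n];K,R,t=map(np.array,(c["K"],c["R"],c["t"]))
    v,u=np.mgrid[:d.shape[0],:d.shape[1]]
    r=np.stack([u,v,np.ones_like(u)],-1).astype(float)@np.linalg.inv(K).T*d[...,None]
    return (r-t)@R
E
python3 - <<'E'
from h import *
p=cv2.imread("pics/scene0.png");q=cv2.imread("pics/top0.png")
a=cv2.resize(p[180:310,90:370],None,fx=2.8,fy=2.8,interpolation=cv2.INTER_CUBIC)
b=cv2.resize(q[150:260,140:400],None,fx=3,fy=3,interpolation=cv2.INTER_CUBIC)[:236*2]
cv2.imwrite("pics/c1.png",a);cv2.imwrite("pics/c2.png",b)
for n,im in(("scene",p),("top",q)):
    d=np.load(n+"_d.npy");X=cloud(n,d)
    for uv in ([(166,233),(201,236)] if n=="scene" else [(296,207),(323,206)]):
        print(n,uv,X[uv[1],uv[0]].round(4),im[uv[1],uv[0]])
    hsv=cv2.cvtColor(im,cv2.COLOR_BGR2HSV)
    uv={"scene":(280,265),"top":(175,220)}[n];print(hsv[uv[1],uv[0]],X[uv[1],uv[0]].round(4))
E
```

```text
scene (166, 233) [ 0.5128 -0.3528  0.0178] [141 190 220]
scene (201, 236) [ 0.525  -0.2254  0.0191] [141 190 220]
[105 151 157] [0.642  0.0533 0.016 ]
top (296, 207) [ 0.5134 -0.2332  0.0161] [118 181 229]
top (323, 206) [ 0.511  -0.3533  0.0197] [115 175 226]
[107 164 138] [0.4837 0.3078 0.0105]
```

View pics/c1.png

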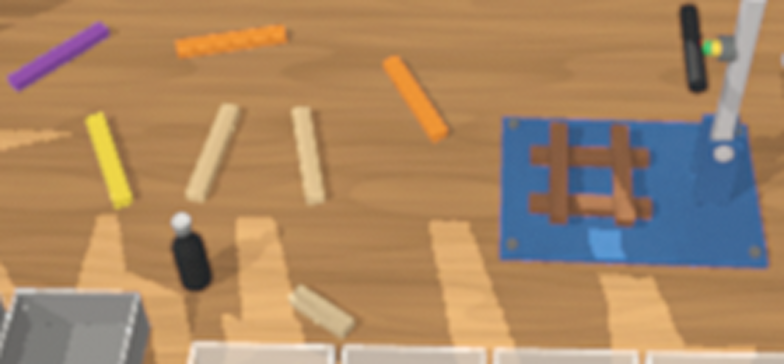

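View pics/c2.png

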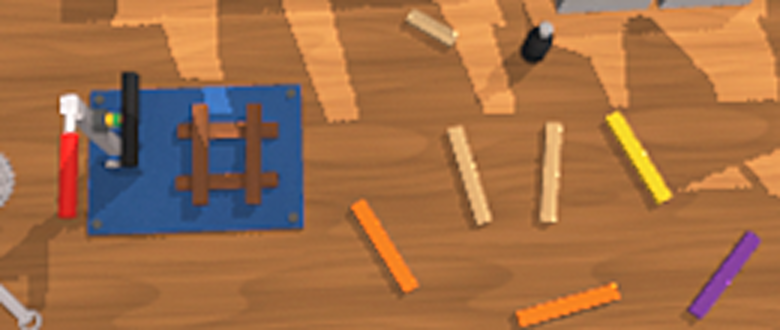

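```bash
cat > fit.py <<'E'
from h import *
from scipy.optimize import minimize
S=8
def boxpts(x,y,th,z0,L,W,H,cx=0,cy=0):
    c,s=np.cos(th),np.sin(th)
    P=np.array([[cx+sx*L/2,cy+sy*W/2] for sx in(-1,1) for sy in(-1,1)])@np.array([[c,s],[-s,c]])+[x,y]
    return np.array([[*p,z] for p in P for z in(z0,z0+H)])
def render(n,P,roi):
    u0,v0,u1,v1=roi
    uv=proj(n,P)
    q=(uv+0.5-[u0,v0])*S-0.5
    h=cv2.convexHull(q.astype(np.float32))
    m=np.zeros(((v1-v0)*S,(u1-u0)*S),np.uint8)
    cv2.fillConvexPoly(m,np.round(h*16).astype(np.int32),255,shift=4)
    return cv2.resize(m,(u1-u0,v1-v0),interpolation=cv2.INTER_AREA)/255.
def fitbox(masks,x0,box,ign={}):
    # masks: {cam:(soft mask full image)}
    rois={};
    for n in masks:
        uv=proj(n,boxpts(*x0,*box)); a=uv.min(0)-10;b=uv.max(0)+10
        rois[n]=(int(a[0]),int(a[1]),int(b[0]),int(b[1]))
    def f(p):
        e=0
        for n,m in masks.items():
            r=rois[n]; d=render(n,boxpts(*p,*box),r)-m[r[1]:r[3],r[0]:r[2]]
            if n in ign: d=d*(1-ign[n][r[1]:r[3],r[0]:r[2]])
            e+=(d**2).sum()
        return e
    best=None
    for k in range(2):
        x=np.array(x0 if best is None else best.x)
        sim=np.vstack([x,x+[.006,0,0],x+[0,.006,0],x+[0,0,.06]])
        best=minimize(f,x,method="Nelder-Mead",options=dict(initial_simplex=sim,xatol=1e-5,fatol=1e-3,maxiter=300))
    return best.x,best.fun
def pale(img):   # rgb -> pale mask (saturation lower than bench)
    hsv=cv2.cvtColor(img,cv2.COLOR_RGB2HSV).astype(int)
    return hsv
E
python3 - <<'E'
from fit import *
for n,pts in(("scene",[(166,233),(201,236),(150,250),(185,235),(204,291)]),("top",[(296,207),(323,206),(310,207),(305,230),(283,158)])):
    p=np.load(n+"_p.npy");h=pale(p);h2=cv2.cvtColor(p,cv2.COLOR_RGB2LAB)
    for u,v in pts: print(n,(u,v),p[v,u],h[v,u],h2[v,u])
    x0,y0,x1,y1={"scene":(155,212,212,256),"top":(285,188,332,228)}[n]
    print(h[225 if n=="scene" else 207,x0:x1,1])
E
```

```text
scene (166, 233) [220 190 141] [ 19  92 220] [200 132 157]
scene (201, 236) [220 190 141] [ 19  92 220] [200 132 157]
scene (150, 250) [179 133  86] [ 15 132 179] [151 140 160]
scene (185, 235) [179 133  86] [ 15 132 179] [151 140 160]
scene (204, 291) [203 179 138] [ 19  82 203] [189 131 152]
[136 137 135 134 134 136 134 134 135 131 113  97  89  90  92  93  94  97
 105 127 133 133 133 132 134 133 133 135 134 134 134 134 133 135 137 136
 137 135 138 125 101  89  89  92  92  92 103 125 136 136 134 135 135 135
 134 133 135]
top (296, 207) [229 181 118] [ 17 124 229] [196 138 167]
top (323, 206) [226 175 115] [ 16 125 226] [191 139 166]
top (310, 207) [178 115  66] [ 13 160 178] [138 148 165]
top (305, 230) [174 115  66] [ 14 158 174] [137 146 164]
top (283, 158) [214 170 119] [ 16 113 214] [185 138 160]
[163 161 160 160 162 159 157 160 134 128 124 124 120 126 148 164 160 158
 159 159 160 159 161 161 161 160 160 162 164 163 162 162 161 160 161 149
 131 124 126 125 105 133 169 163 162 161 162]
```

```bash
cat > m.py <<'E'
from fit import *
def palem(n,p):
    s=cv2.cvtColor(p,cv2.COLOR_RGB2HSV)[...,1].astype(float)
    bg,fg={"scene":(134,93),"top":(161,125)}[n]
    m=np.clip((bg-s)/(bg-fg),0,1); m[m<.15]=0
    return m
def bluem(n,p):
    d=p[...,2].astype(float)-p[...,0]
    return np.clip((d+70)/130,0,1)
E
python3 - <<'E'
from m import *
P={n:np.load(n+"_p.npy") for n in("scene","top")}
M={n:palem(n,P[n]) for n in P}
for nm,x0 in(("b(left in scene)",(.512,-.353,-.3)),("a",(.518,-.230,.2))):
    # long axis ~ world x
    for cams in(("scene",),("top",),("scene","top")):
        x,f=fitbox({n:M[n] for n in cams},x0,(0,.15,.022,.016)); print(nm,cams,x.round(4),round(f,1))
B={n:bluem(n,P[n]) for n in P}
for n in B:
    b=(B[n]>.5).astype(np.uint8); k,l,st,_=cv2.connectedComponentsWithStats(b)
    u,v={"scene":(280,265),"top":(175,220)}[n]; m=(l==l[v,u]); print(n,st[l[v,u]])
    hull=cv2.convexHull(np.argwhere(m)[:,::-1].astype(np.int32)); z=np.zeros(b.shape,np.uint8); cv2.fillConvexPoly(z,hull,1)
    B[n]=np.maximum(cv2.erode(z,np.ones((5,5),np.uint8)),B[n]*cv2.dilate(z,np.ones((3,3),np.uint8)))
    cv2.imwrite(f"pics/blue_{n}.png",(cv2.resize(B[n][150:290,140:380],None,fx=3,fy=3)*255).astype(np.uint8))
for cams in(("scene",),("top",),("scene","top")):
    x,f=fitbox({n:B[n] for n in cams},(.55,.13,0.0),(0,.22,.32,.012,0,.05)); print("bed",cams,x.round(4),round(f,1))
for n,uv in(("scene",(297.5,244.2)),("top",(214.2,202.8))): print(unproj_z(n,uv,.012))
E
```

```text
b(left in scene) ('scene',) [ 0.5074 -0.3561 -0.1621] 55.9
b(left in scene) ('top',) [ 0.5091 -0.3557 -0.161 ] 3.4
b(left in scene) ('scene', 'top') [ 0.5086 -0.3561 -0.1614] 60.0
a ('scene',) [ 0.5093 -0.2336  0.2307] 7.3
a ('top',) [ 0.5107 -0.2335  0.2264] 2.3
a ('scene', 'top') [ 0.5106 -0.2335  0.2294] 10.0
scene [ 268  179   96   97 3811]
top [ 169  175   72   53 2560]
bed ('scene',) [ 0.5512  0.1262 -0.0229] 958.2
bed ('top',) [ 0.5571  0.1245 -0.0218] 58.9
bed ('scene', 'top') [ 0.5544  0.1254 -0.0201] 1086.1
[[0.54932761 0.11708844 0.012     ]]
[[0.55227642 0.13166406 0.012     ]]
```

```bash
python3 - <<'E'
from m import *
P={n:np.load(n+"_p.npy") for n in("scene","top")}
B={};I={}
x0=(.555,.125,-.02)
for n in P:
    b=bluem(n,P[n]); ig=np.zeros(b.shape)
    for bx in((.012,.08,.08,.36,0,.15),(.012,.30,.04,.30,-.0,.09),(.013,.2,.17,.05,0,0)):
        ig=np.maximum(ig,render(n,boxpts(*x0,*bx),(0,0,512,384))>0)
    I[n]=ig;B[n]=b
    im=P[n].copy(); im[ig>0]//=2
    for q in boxpts(*x0,0,.22,.32,.012,0,.05): cv2.circle(im,tuple(int(round(v)) for v in proj(n,q)[0]),1,(255,0,0),-1)
    cv2.imwrite(f"pics/ig_{n}.png",cv2.cvtColor(cv2.resize(im[150:290,140:380],None,fx=3,fy=3),cv2.COLOR_RGB2BGR))
for cams in(("scene",),("top",),("scene","top")):
    x,f=fitbox({n:B[n] for n in cams},x0,(0,.22,.32,.012,0,.05),I); print("bed",cams,x.round(4),round(f,1))
E
```

```text
bed ('scene',) [ 0.5538  0.1244 -0.015 ] 11.1
bed ('top',) [ 0.5569  0.1247 -0.0186] 7.2
bed ('scene', 'top') [ 0.5549  0.1245 -0.0157] 32.9
```

View pics/ig_scene.png

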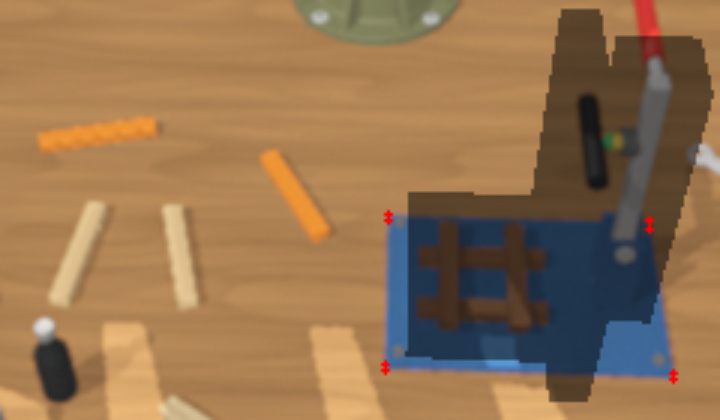

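View pics/ig_top.png

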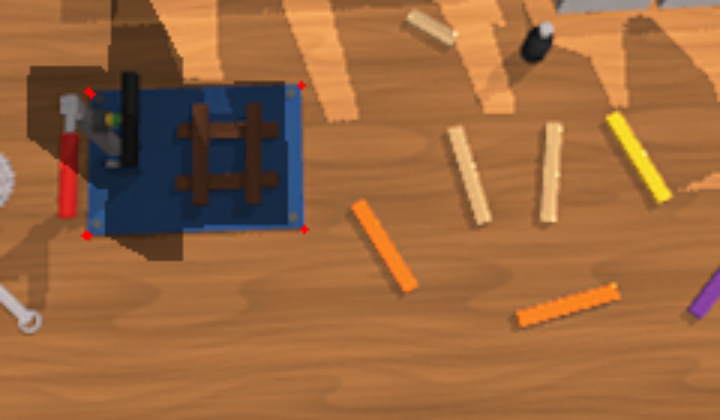

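```bash
cat > st.py <<'E'
from m import *
def stackfit(P,cams,x0,extra=[]):
    boxes=[(.012,.022,.15,.016,-.04,0),(.012,.022,.15,.016,.04,0),(.028,.15,.022,.016,0,-.04),(.028,.15,.022,.016,0,.04)]
    R={}
    for n in cams:
        uv=proj(n,boxpts(*x0,.012,.19,.19,.03)); a=uv.min(0).astype(int);b=uv.max(0).astype(int); R[n]=(*a,*b)
    Mk={n:1-bluem(n,P[n]) for n in cams}
    # only over the bed area
    def f(p):
        e=0
        for n in cams:
            r=R[n]; m=np.max([render(n,boxpts(*p,*b),r) for b in boxes],0)
            d=(m-Mk[n][r[1]:r[3],r[0]:r[2]]); w=wt[n][r[1]:r[3],r[0]:r[2]]
            e+=(w*np.minimum(d**2,.5)).sum()
        return e
    wt={n:render(n,boxpts(*x0,.012,.20,.19,.0005),(0,0,512,384)) for n in cams}
    x=np.array(x0);sim=np.vstack([x,x+[.005,0,0],x+[0,.005,0],x+[0,0,.04]])
    b=minimize(f,x,method="Nelder-Mead",options=dict(initial_simplex=sim,xatol=1e-5,fatol=1e-3))
    return b.x,b.fun
E
python3 - <<'E'
from st import *
P={n:np.load(n+"_p.npy") for n in("scene","top")}
for c in(("scene",),("top",),("scene","top")):
    x,f=stackfit(P,c,(.555,.1245,-.017));print(c,x.round(4),round(f,1))
d=np.load("top_d.npy");X=cloud("top",d);p=P["top"].astype(int)
d2=np.load("scene_d.npy")
o=-np.array(C["top"]["R"]).T@C["top"]["t"];print(o)
for n,l in(("scene","grip"),("top","grip"),("scene","pad"),("top","pad")):
    r=nets.pinpoint(n,l)[:1];print(n,l,r)
    if r:
        u,v=np.round(r[0]["position"]).astype(int);dd=np.load(n+"_d.npy");print(cloud(n,dd)[v,u].round(4))
E
```

```text
('scene',) [ 0.5539  0.1249 -0.0401] 40.6
('top',) [ 0.5564  0.125  -0.0311] 22.7
('scene', 'top') [ 0.555   0.1249 -0.0329] 72.9
[ 0.23456849 -0.04297334  1.54788614]
scene grip [{'position': [354.1, 162.1], 'score': 0.63}]
[0.4993 0.2657 0.3561]
top grip [{'position': [161.0, 208.7], 'score': 0.55}]
[0.4686 0.2773 0.3566]
scene pad [{'position': [339.3, 192.0], 'score': 0.57}]
[0.5514 0.2253 0.2785]
top pad []
```

```bash
cat > go.py <<'E'
from h import *
def rel(pos,jaw_deg,label=""):
    """TCP pos, jaw axis heading in world deg (mod 180), tool down"""
    o=get_obs();R0=Rn.from_quat(o["orientation"]).as_matrix()
    out=[]
    for k in(0,180):
        a=np.radians(jaw_deg+k)
        x=np.array([np.cos(a),np.sin(a),0]);y=np.array([0,0,-1.]);z=np.cross(x,y)
        R=np.c_[x,y,z]
        rv=np.degrees(Rn.from_matrix(R0.T@R).as_rotvec())
        out.append(rv)
    s=R0.T@(np.array(pos)-o["tcp_pos"])*1000
    j=o["q"]
    print(label,"turn opts",[r.round(1).tolist() for r in out],"shift",s.round(1).tolist(),"t",round(o["t"],2),"q6",round(j[5],2),"q1",round(j[0],2))
def st():
    o=get_obs();R0=Rn.from_quat(o["orientation"]).as_matrix()
    print("t",round(o["t"],2),"tcp",o["tcp_pos"].round(4),"jawhead",round(np.degrees(np.arctan2(R0[1,0],R0[0,0])),2),"y",R0[:,1].round(3),"q",o["q"].round(2),"F",o["wrist_force"].round(1),"op",round(o["opening"]*1000,1))
E
python3 - <<'E'
from go import *
st()
rel([.5105,-.2335,.10],90+13.1,"above a")
E
```

```text
t 0.8 tcp [0.1755 0.5212 0.2055] jawhead 71.39 y [-0. -0. -1.] q [ 1.18  0.3   1.52  0.    1.32 -0.07] F [-0.2  0.7 -0.2] op 93.9
above a turn opts [[-0.0, -31.7, -0.0], [0.0, 148.3, -0.0]] shift [-608.3, 105.5, -558.3] t 0.8 q6 -0.07 q1 1.18
```

```bash
python3 - <<'E'
from go import *
rel([.26,.25,.22],0,"W1"); rel([.36,.0,.22],0,"W2"); rel([.5105,-.2335,.10],-76.9,"above a")
E
```

```text
W1 turn opts [[-0.0, 71.4, -0.0], [-0.0, -108.6, 0.0]] shift [-230.1, -14.5, -166.6] t 0.8 q6 -0.07 q1 1.18
W2 turn opts [[-0.0, 71.4, -0.0], [-0.0, -108.6, 0.0]] shift [-435.1, -14.5, -341.2] t 0.8 q6 -0.07 q1 1.18
above a turn opts [[0.0, 148.3, -0.0], [-0.0, -31.7, -0.0]] shift [-608.3, 105.5, -558.3] t 0.8 q6 -0.07 q1 1.18
```

Request:
arm_command(series=[[[0,40,0],[-230,-15,-167],60],[[0,40,0],[-230,-15,-167],60],[[0,40,0],[-230,-15,-167],60],[[0,40,0],[-230,-15,-167],60],[[0,40,0],[-230,-15,-167],60],[[0,40,0],[-230,-15,-167],60],[[0,40,0],[-230,-15,-167],60],[[0,90,0],[-435,-15,-341],60],[[0,90,0],[-435,-15,-341],60],[[0,90,0],[-435,-15,-341],60],[[0,90,0],[-435,-15,-341],60],[[0,90,0],[-435,-15,-341],60],[[0,90,0],[-435,-15,-341],60],[[0,120,0],[-435,-15,-341],60],[[0,148.3,0],[-608,105,-558],60],[[0,148.3,0],[-608,105,-558],60],[[0,148.3,0],[-608,105,-558],60],[[0,148.3,0],[-608,105,-558],60],[[0,148.3,0],[-608,105,-558],60],[[0,148.3,0],[-608,105,-558],60]], force=30)

```text
t: 2.47
tcp_pos: [0.4849, -0.1946, 0.1202]
orientation: [-0.606, 0.365, -0.365, 0.606]
wrist_force: [-0.6, -0.1, 0.1]
opening: 0.0599
```

```bash
python3 - <<'E'
from go import *
st();rel([.5105,-.2335,.10],-76.9,"above a")
E
```

```text
t 2.47 tcp [ 0.4849 -0.1946  0.1202] jawhead -62.09 y [ 0. -0. -1.] q [-0.45  0.33  1.7   0.    1.12  0.63] F [-0.6 -0.1  0.1] op 59.9
above a turn opts [[-0.0, 14.8, 0.0], [0.0, -165.2, 0.0]] shift [46.4, 20.2, 4.4] t 2.47 q6 0.63 q1 -0.45
```

Request:
arm_command(series=[[[0,0,0],[0,0,0],60],[[0,0,0],[0,0,0],60],[[0,0,0],[0,0,0],60]])

```text
t: 2.72
tcp_pos: [0.4841, -0.1924, 0.1214]
orientation: [-0.607, 0.362, -0.362, 0.607]
wrist_force: [0.3, 0.7, -0.2]
opening: 0.0601
```

```bash
python3 - <<'E'
from go import *
st();rel([.5105,-.2335,.04],-76.9,"above a")
E
```

```text
t 2.72 tcp [ 0.4841 -0.1924  0.1214] jawhead -61.65 y [-0.  0. -1.] q [-0.45  0.32  1.7   0.    1.12  0.63] F [ 0.3  0.7 -0.2] op 60.1
above a turn opts [[0.0, 15.2, -0.0], [-0.0, -164.8, -0.0]] shift [48.8, 81.3, 3.7] t 2.72 q6 0.63 q1 -0.45
```

Request:
arm_command(series=[[[0,15.2,0],[48.8,60,3.7],60],[[0,15.2,0],[48.8,60,3.7],60],[[0,15.2,0],[48.8,60,3.7],60],[[0,15.2,0],[48.8,90,3.7],60],[[0,15.2,0],[48.8,117,3.7],60],[[0,15.2,0],[48.8,117,3.7],60],[[0,15.2,0],[48.8,117,3.7],60]])

```text
t: 3.3
tcp_pos: [0.5106, -0.233, 0.0056]
orientation: [-0.554, 0.439, -0.439, 0.554]
wrist_force: [0.3, -0.4, 0.4]
opening: 0.0598
```

```bash
python3 - <<'E'
from go import *
st();rel([.5105,-.2335,.004],-76.9,"a")
p,d=snapshot("scene");cv2.imwrite("pics/g1.png",cv2.cvtColor(cv2.resize(p[150:290,120:300],None,fx=4,fy=4),cv2.COLOR_RGB2BGR))
E
```

```text
t 3.3 tcp [ 0.5106 -0.233   0.0056] jawhead -76.77 y [ 0.  0. -1.] q [-0.49  0.57  1.65  0.    0.92  0.85] F [ 0.3 -0.4  0.4] op 59.8
a turn opts [[-0.0, 0.1, -0.0], [-0.0, -179.9, 0.0]] shift [0.5, 1.6, -0.3] t 3.3 q6 0.85 q1 -0.49
```

View pics/g1.png

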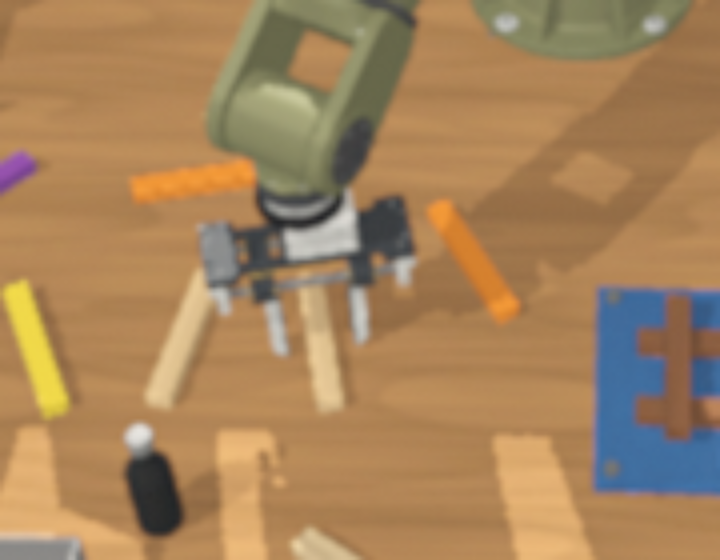

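The fingers straddle the middle pale slat, with the crop showing it between the tips. Closing and lifting.

Request:
arm_command(series=[[[0,0,0],[0,0,0],15],[[0,0,0],[0,0,0],15],[[0,0,0],[0,0,0],15],[[0,0,0],[0,0,0],15],[[0,0,0],[0,0,0],15],[[0,0,0],[0,0,0],15],[[0,0,0],[0,-20,0],15],[[0,0,0],[0,-60,0],15],[[0,0,0],[0,-100,0],15],[[0,0,0],[0,-120,0],15],[[0,0,0],[0,-120,0],15],[[0,0,0],[0,-120,0],15]], force=30)

```text
t: 4.35
tcp_pos: [0.5109, -0.234, 0.1249]
orientation: [-0.554, 0.439, -0.44, 0.554]
wrist_force: [0.6, -0.6, -1.6]
opening: 0.0216
```

```bash
python3 - <<'E'
from go import *
st()
th=-.018;c=np.array([.555,.1248]);e=np.array([np.cos(th),np.sin(th)])
for s in(.04,-.04): print(s,(c+s*e).round(4))
g=c+.04*e
rel([*g,.125],np.degrees(th),"above far")
E
```

```text
t 4.35 tcp [ 0.5109 -0.234   0.1249] jawhead -76.92 y [ 0.002 -0.001 -1.   ] q [-0.49  0.4   1.58 -0.    1.16  0.85] F [ 0.6 -0.6 -1.6] op 21.6
0.04 [0.595  0.1241]
-0.04 [0.515  0.1255]
above far turn opts [[-0.0, -75.9, 0.1], [-0.1, 104.1, -0.0]] shift [-329.8, -0.2, 163.0] t 4.35 q6 0.85 q1 -0.49
```

Request:
arm_command(series=[[[0,-75.9,0],[-330,0,163],15],[[0,-75.9,0],[-330,0,163],15],[[0,-75.9,0],[-330,0,163],15],[[0,-75.9,0],[-330,0,163],15],[[0,-75.9,0],[-330,0,163],15],[[0,-75.9,0],[-330,0,163],15],[[0,-75.9,0],[-330,0,163],15],[[0,-75.9,0],[-330,0,163],15],[[0,-75.9,0],[-330,0,163],15],[[0,-75.9,0],[-330,0,163],15],[[0,-75.9,0],[-330,0,163],15],[[0,-75.9,0],[-330,0,163],15],[[0,-75.9,0],[-330,0,163],15],[[0,-75.9,0],[-330,0,163],15],[[0,-75.9,0],[-330,0,163],15]])

```text
t: 5.6
tcp_pos: [0.5946, 0.124, 0.1238]
orientation: [0.707, -0.007, 0.007, -0.707]
wrist_force: [-1.0, 0.8, -0.3]
opening: 0.0216
```

```bash
python3 - <<'E'
from m import *
from go import *
st(); rel([.595,.1241,.053],-1.0,"place")
P={}
for n in("scene","top"):
    P[n],d=snapshot(n);np.save(n+"_p.npy",P[n]);p=P[n];u,v=proj(n,[.595,.124,.13])[0].astype(int)
    cv2.imwrite(f"pics/h_{n}.png",cv2.cvtColor(cv2.resize(p[max(0,v-60):v+60,u-80:u+80],None,fx=4,fy=4,interpolation=cv2.INTER_CUBIC),cv2.COLOR_RGB2BGR))
E
```

```text
t 5.6 tcp [0.5946 0.124  0.1238] jawhead -1.17 y [-0.001 -0.    -1.   ] q [0.15 0.5  1.44 0.   1.2  0.17] F [-1.   0.8 -0.3] op 21.6
place turn opts [[0.0, -0.2, -0.0], [0.1, 179.8, 0.0]] shift [0.5, 70.8, 0.1] t 5.6 q6 0.17 q1 0.15
```

View pics/h_scene.png

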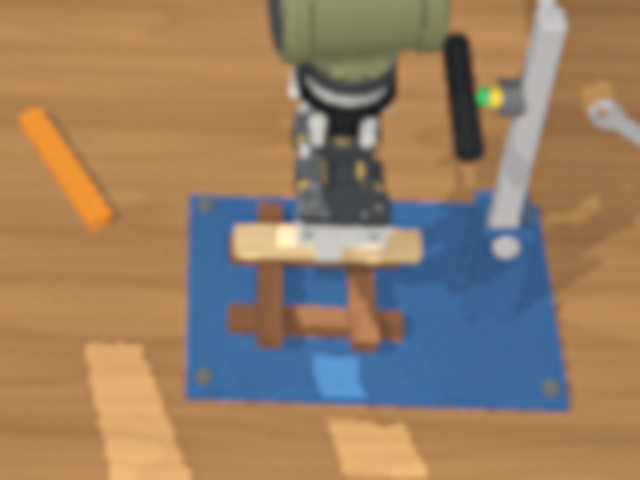

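View pics/h_top.png

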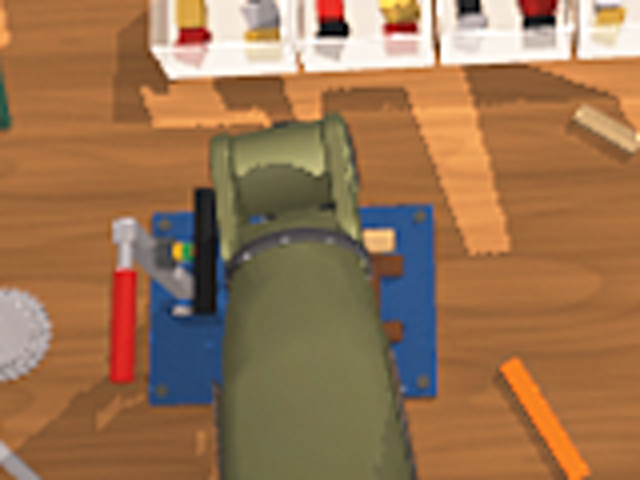

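Request:
arm_command(series=[[[0,-0.2,0],[0.5,35,0],15],[[0,-0.2,0],[0.5,60,0],15],[[0,-0.2,0],[0.5,70,0],15],[[0,-0.2,0],[0.5,73,0],15],[[0,-0.2,0],[0.5,73.5,0],15],[[0,-0.2,0],[0.5,73.5,0],15],[[0,-0.2,0],[0.5,73.5,0],15]])

```text
t: 6.28
tcp_pos: [0.596, 0.1245, 0.0523]
orientation: [-0.707, 0.004, -0.006, 0.707]
wrist_force: [0.9, -0.4, -0.3]
opening: 0.0217
```

```bash
python3 - <<'E'
from go import *
st(); rel([.595,.1241,.049],-1.0,"place")
E
```

```text
t 6.28 tcp [0.596  0.1245 0.0523] jawhead -0.83 y [ 0.002  0.    -1.   ] q [ 0.15  0.59  1.49 -0.    1.07  0.16] F [ 0.9 -0.4 -0.3] op 21.7
place turn opts [[-0.0, 0.2, 0.1], [0.2, -179.8, 0.0]] shift [-1.0, 3.3, -0.4] t 6.28 q6 0.16 q1 0.15
```

Request:
arm_command(series=[[[0,0,0],[-0.5,1,0],15],[[0,0,0],[-0.5,2,0],15],[[0,0,0],[-0.5,2,0],15],[[0,0,0],[-0.5,2,0],15]])

```text
t: 6.62
tcp_pos: [0.595, 0.1245, 0.0493]
orientation: [-0.707, 0.005, -0.005, 0.707]
wrist_force: [-0.4, -0.4, 3.9]
opening: 0.0218
```

```bash
python3 - <<'E'
from go import *
st()
p,d=snapshot("scene")
st()
cv2.imwrite("pics/i1.png",cv2.cvtColor(cv2.resize(p[190:290,230:390],None,fx=4.5,fy=4.5,interpolation=cv2.INTER_CUBIC),cv2.COLOR_RGB2BGR))
E
```

```text
t 6.62 tcp [0.595  0.1245 0.0493] jawhead -0.81 y [ 0.001  0.    -1.   ] q [ 0.15  0.59  1.49 -0.    1.06  0.16] F [-0.4 -0.4  3.9] op 21.8
t 6.67 tcp [0.595  0.1245 0.0493] jawhead -0.81 y [ 0.001  0.    -1.   ] q [ 0.15  0.59  1.49 -0.    1.06  0.16] F [0.2 1.1 5.1] op 21.6
```

View pics/i1.png

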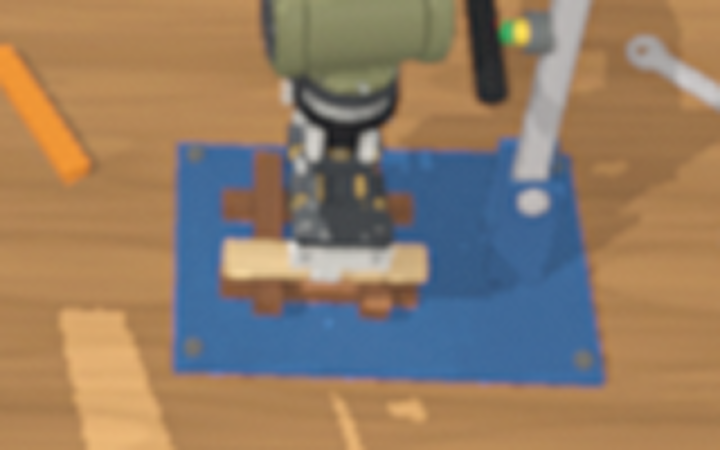

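Request:
arm_command(series=[[[0,0,0],[0,-0.5,0],42],[[0,0,0],[0,-0.5,0],42],[[0,0,0],[0,-0.5,0],42],[[0,0,0],[0,-0.5,0],42],[[0,0,0],[0,-30,0],42],[[0,0,0],[0,-70,0],42],[[0,0,0],[0,-90,0],42],[[0,0,0],[0,-90,0],42],[[0,0,0],[0,-90,0],42]])

```text
t: 7.42
tcp_pos: [0.595, 0.1245, 0.1394]
orientation: [-0.707, 0.004, -0.006, 0.707]
wrist_force: [0.7, -0.3, -1.1]
opening: 0.0415
```

```bash
python3 - <<'E'
from go import *
st(); rel([.5087,-.356,.12],-99.2,"above b"); rel([.5087,-.356,.05],-99.2,"above b")
E
```

```text
t 7.42 tcp [0.595  0.1245 0.1394] jawhead -0.81 y [ 0.002  0.    -1.   ] q [ 0.15  0.48  1.42 -0.    1.23  0.16] F [ 0.7 -0.3 -1.1] op 41.5
above b turn opts [[-0.1, 98.4, 0.1], [0.1, -81.6, 0.1]] shift [-79.5, 19.2, -481.7] t 7.42 q6 0.16 q1 0.15
above b turn opts [[-0.1, 98.4, 0.1], [0.1, -81.6, 0.1]] shift [-79.6, 89.2, -481.7] t 7.42 q6 0.16 q1 0.15
```

Request:
arm_command(series=[[[0,98.4,0],[-80,19,-482],60],[[0,98.4,0],[-80,19,-482],60],[[0,98.4,0],[-80,19,-482],60],[[0,98.4,0],[-80,19,-482],60],[[0,98.4,0],[-80,19,-482],60],[[0,98.4,0],[-80,19,-482],60],[[0,98.4,0],[-80,19,-482],60],[[0,98.4,0],[-80,19,-482],60],[[0,98.4,0],[-80,19,-482],60],[[0,98.4,0],[-80,19,-482],60],[[0,98.4,0],[-80,19,-482],60],[[0,98.4,0],[-80,19,-482],60],[[0,98.4,0],[-80,19,-482],60],[[0,98.4,0],[-80,19,-482],60],[[0,98.4,0],[-80,19,-482],60],[[0,98.4,0],[-80,19,-482],60],[[0,98.4,0],[-80,19,-482],60],[[0,98.4,0],[-80,19,-482],60]])

```text
t: 8.92
tcp_pos: [0.5079, -0.3559, 0.1193]
orientation: [-0.459, 0.538, -0.538, 0.459]
wrist_force: [-0.2, -0.4, -0.2]
opening: 0.0603
```

```bash
python3 - <<'E'
from st import *
from go import *
st(); rel([.5087,-.356,.004],-99.2,"b")
P={}
for n in("scene","top"):
    P[n],d=snapshot(n);np.save(n+"_p.npy",P[n])
M={n:palem(n,P[n]) for n in P}
s=P["scene"]
cv2.imwrite("pics/j1.png",cv2.cvtColor(cv2.resize(s[210:290,250:380],None,fx=5,fy=5,interpolation=cv2.INTER_CUBIC),cv2.COLOR_RGB2BGR))
cv2.imwrite("pics/j2.png",cv2.cvtColor(cv2.resize(P["top"][150:250,150:330],None,fx=4,fy=4,interpolation=cv2.INTER_CUBIC),cv2.COLOR_RGB2BGR))
print(s[235:255,297].tolist())
print(unproj_z("scene",(158,281),0))
E
```

```text
t 8.92 tcp [ 0.5079 -0.3559  0.1193] jawhead -99.05 y [-0.001  0.    -1.   ] q [-0.67  0.53  1.4  -0.    1.21  1.06] F [-0.2 -0.4 -0.2] op 60.3
b turn opts [[0.0, 0.2, -0.0], [-0.0, -179.8, -0.1]] shift [-0.0, 115.3, 0.9] t 8.92 q6 1.06 q1 -0.67
[[139, 95, 67], [139, 95, 66], [136, 91, 61], [126, 86, 68], [102, 88, 103], [68, 90, 128], [48, 88, 134], [97, 108, 137], [201, 178, 159], [255, 231, 183], [255, 246, 192], [255, 248, 195], [255, 249, 196], [255, 240, 187], [249, 217, 165], [226, 195, 145], [204, 169, 121], [178, 133, 92], [166, 114, 79], [151, 102, 69]]
[[ 0.70342588 -0.35229932  0.        ]]
```

View pics/j1.png

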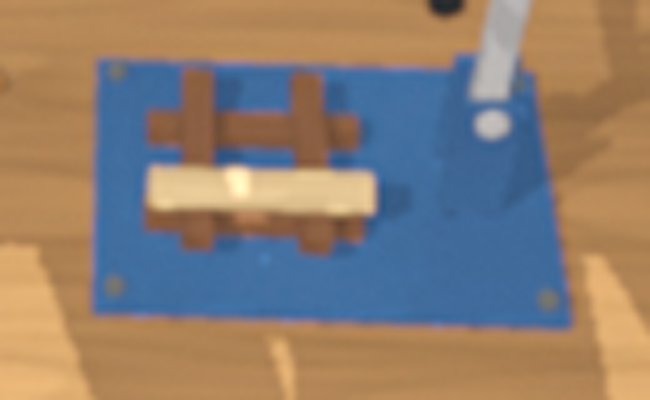

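View pics/j2.png

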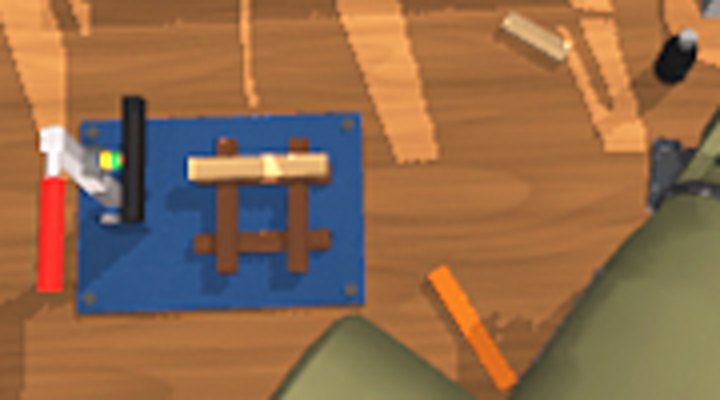

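```bash
cat > st2.py <<'E'
from st import *
def gm(n,p):
    return np.clip((p[...,1].astype(float)-100)/70,0,1)
B4={"low_a":(.012,.022,.15,.016,-.04,0),"low_b":(.012,.022,.15,.016,.04,0),"mid_a":(.028,.15,.022,.016,0,-.04),"mid_b":(.028,.15,.022,.016,0,.04)}
def each(P,cams,x0,top):
    """fit each dark slat on its own residual pose (dx,dy,dth), top: list of 3-vectors world poses for pale slats"""
    full=(0,0,512,384); res={}
    pal={n:(np.max([render(n,boxpts(*t,.044,.15,.022,.016),full) for t in top],0) if top else np.zeros((384,512))) for n in cams}
    par={k:np.zeros(3) for k in B4}
    def bp(k,d):
        b=B4[k];c,s=np.cos(x0[2]),np.sin(x0[2])
        cx,cy=b[4]+d[0],b[5]+d[1]
        return boxpts(x0[0]+c*cx-s*cy,x0[1]+s*cx+c*cy,x0[2]+d[2],*b[:4])
    Mk={n:1-bluem(n,P[n]) for n in cams}
    for it in range(2):
        for k in B4:
            oth={n:np.max([pal[n]]+[render(n,bp(j,par[j]),full) for j in B4 if j!=k],0) for n in cams}
            R={}
            for n in cams:
                uv=proj(n,bp(k,par[k]));a=uv.min(0).astype(int)-4;b=uv.max(0).astype(int)+5;R[n]=(*a,*b)
            def f(d):
                e=0
                for n in cams:
                    r=R[n];sl=np.s_[r[1]:r[3],r[0]:r[2]]
                    m=np.maximum(render(n,bp(k,d),r),oth[n][sl]);e+=np.minimum((m-Mk[n][sl])**2,.5).sum()
                return e+ (d[:2]**2).sum()*1e3
            x=par[k];sim=np.vstack([x,x+[.003,0,0],x+[0,.003,0],x+[0,0,.03]])
            par[k]=minimize(f,x,method="Nelder-Mead",options=dict(initial_simplex=sim,xatol=1e-5,fatol=1e-3)).x
    return par
def toclamp(x,x0):
    c,s=np.cos(x0[2]),np.sin(x0[2]);d=np.array(x[:2])-x0[:2]
    return np.array([(c*d[0]+s*d[1])*1e3,(-s*d[0]+c*d[1])*1e3,np.degrees(x[2]-x0[2])-90]).round(2)
E
cat > chk.py <<'E'
from st2 import *
import sys
x0=(.555,.1248,-.018)
P={n:np.load(n+"_p.npy") for n in("scene","top")}
inits=[tuple(map(float,a.split(","))) for a in sys.argv[1:]]
G={n:gm(n,P[n]) for n in P}
for cams in(("scene",),("top",)):
    tops=[]
    for i in inits:
        x,f=fitbox({n:G[n]*render(n,boxpts(x0[0],x0[1],x0[2],.012,.2,.18,.06),(0,0,512,384)) for n in cams},(*i,np.pi/2-.018),(.044,.15,.022,.016));tops.append(x);print(cams,"pale",x.round(4),toclamp(x,x0),round(f,1))
    for k,v in each(P,cams,x0,tops).items(): print("  ",k,"d mm",(v[:2]*1e3).round(1),"deg",np.degrees(v[2]).round(2))
E
python3 chk.py .595,.125
python3 - <<'E'
from m import *
P={n:np.load(n+"_p.npy") for n in("scene","top")}
x0=(.555,.1248,-.018)
for n in P:
    b=bluem(n,P[n]); ig=np.zeros(b.shape)
    for bx in((.012,.08,.08,.36,0,.15),(.012,.30,.04,.30,-.0,.09),(.013,.2,.17,.07,0,0)):
        ig=np.maximum(ig,render(n,boxpts(*x0,*bx),(0,0,512,384))>0)
    print(n,fitbox({n:b},x0,(0,.22,.32,.012,0,.05),{n:ig}))
E
```

```text
('scene',) pale [0.5943 0.1256 1.5513] [39.33  1.46 -0.09] 21.8
   low_a d mm [1.3 1.9] deg 0.07
   low_b d mm [-3.2 -0.8] deg -1.65
   mid_a d mm [-0.8  1. ] deg -0.76
   mid_b d mm [-2.6 -0.9] deg -0.14
('top',) pale [0.597  0.1272 1.541 ] [41.98  3.15 -0.68] 9.5
   low_a d mm [2.6 1.7] deg 0.22
   low_b d mm [1.2 0.4] deg -0.89
   mid_a d mm [-0.1  0.7] deg -0.9
   mid_b d mm [ 1.8 -0.6] deg 0.03
scene (array([ 0.55384051,  0.12440672, -0.01488906]), np.float64(11.07554434002398))
top (array([ 0.55701071,  0.12474907, -0.01850294]), np.float64(16.261644042232277))
```

Request:
arm_command(series=[[[0,0.2,0],[-0.2,40,2],60],[[0,0.2,0],[-0.2,80,2],60],[[0,0.2,0],[-0.2,105,2],60],[[0,0.2,0],[-0.2,115,2],60],[[0,0.2,0],[-0.2,115,2],60],[[0,0.2,0],[-0.2,115,2],60]])

```text
t: 9.52
tcp_pos: [0.5104, -0.3568, 0.0058]
orientation: [0.457, -0.539, 0.54, -0.458]
wrist_force: [-0.3, 0.4, 0.5]
opening: 0.0598
```

```bash
python3 - <<'E'
from go import *
st();rel([.510,-.3562,.004],-99.2,"b")
p,d=snapshot("scene");cv2.imwrite("pics/g2.png",cv2.cvtColor(cv2.resize(p[150:290,90:270],None,fx=4,fy=4),cv2.COLOR_RGB2BGR))
E
```

```text
t 9.52 tcp [ 0.5104 -0.3568  0.0058] jawhead -99.38 y [ 0.001 -0.001 -1.   ] q [-0.67  0.68  1.46  0.    1.    1.07] F [-0.3  0.4  0.5] op 59.8
b turn opts [[-0.1, -0.2, 0.0], [-0.1, 179.8, -0.1]] shift [-0.5, 1.8, -0.5] t 9.52 q6 1.07 q1 -0.67
```

View pics/g2.png

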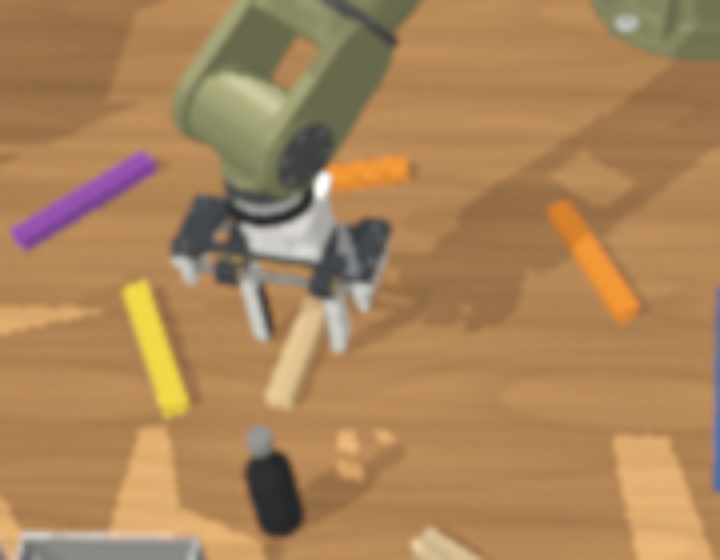

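The fingers straddle the second pale slat, and nothing else is near them. Gripping and lifting.

Request:
arm_command(series=[[[0,0,0],[0,1,0],15],[[0,0,0],[0,1,0],15],[[0,0,0],[0,1,0],15],[[0,0,0],[0,1,0],15],[[0,0,0],[0,1,0],15],[[0,0,0],[0,1,0],15],[[0,0,0],[0,-20,0],15],[[0,0,0],[0,-60,0],15],[[0,0,0],[0,-100,0],15],[[0,0,0],[0,-130,0],15],[[0,0,0],[0,-130,0],15],[[0,0,0],[0,-130,0],15]])

```text
t: 10.57
tcp_pos: [0.5103, -0.3569, 0.1363]
orientation: [0.457, -0.538, 0.54, -0.457]
wrist_force: [0.3, 1.0, -0.4]
opening: 0.0217
```

```bash
python3 - <<'E'
from go import *
st(); rel([.5155,.1250,.13],-1.0,"above near")
E
```

```text
t 10.57 tcp [ 0.5103 -0.3569  0.1363] jawhead -99.42 y [ 0.002 -0.002 -1.   ] q [-0.67  0.52  1.38 -0.    1.24  1.07] F [ 0.3  1.  -0.4] op 21.7
above near turn opts [[-0.0, -98.4, 0.2], [-0.2, 81.6, -0.0]] shift [-476.2, 5.4, -73.8] t 10.57 q6 1.07 q1 -0.67
```

Request:
arm_command(series=[[[0,-98.4,0],[-476,5,-74],15],[[0,-98.4,0],[-476,5,-74],15],[[0,-98.4,0],[-476,5,-74],15],[[0,-98.4,0],[-476,5,-74],15],[[0,-98.4,0],[-476,5,-74],15],[[0,-98.4,0],[-476,5,-74],15],[[0,-98.4,0],[-476,5,-74],15],[[0,-98.4,0],[-476,5,-74],15],[[0,-98.4,0],[-476,5,-74],15],[[0,-98.4,0],[-476,5,-74],15],[[0,-98.4,0],[-476,5,-74],15],[[0,-98.4,0],[-476,5,-74],15],[[0,-98.4,0],[-476,5,-74],15],[[0,-98.4,0],[-476,5,-74],15],[[0,-98.4,0],[-476,5,-74],15],[[0,-98.4,0],[-476,5,-74],15],[[0,-98.4,0],[-476,5,-74],15],[[0,-98.4,0],[-476,5,-74],15]])

```text
t: 12.07
tcp_pos: [0.5146, 0.1248, 0.1293]
orientation: [0.707, -0.008, 0.007, -0.707]
wrist_force: [-0.1, 1.1, 0.4]
opening: 0.0213
```

```bash
python3 - <<'E'
from st2 import *
from go import *
st(); rel([.515,.1248,.050],-1.0,"place near")
o=get_obs()
p,d=snapshot("scene");
cv2.imwrite("pics/k1.png",cv2.cvtColor(cv2.resize(p[190:270,250:380],None,fx=5,fy=5,interpolation=cv2.INTER_CUBIC),cv2.COLOR_RGB2BGR))
E
```

```text
t 12.07 tcp [0.5146 0.1248 0.1293] jawhead -1.18 y [-0.001 -0.    -1.   ] q [0.17 0.33 1.67 0.   1.14 0.19] F [-0.1  1.1  0.4] op 21.3
place near turn opts [[0.0, -0.2, -0.0], [0.1, 179.8, 0.0]] shift [0.5, 79.3, -0.0] t 12.07 q6 0.19 q1 0.17
```

View pics/k1.png

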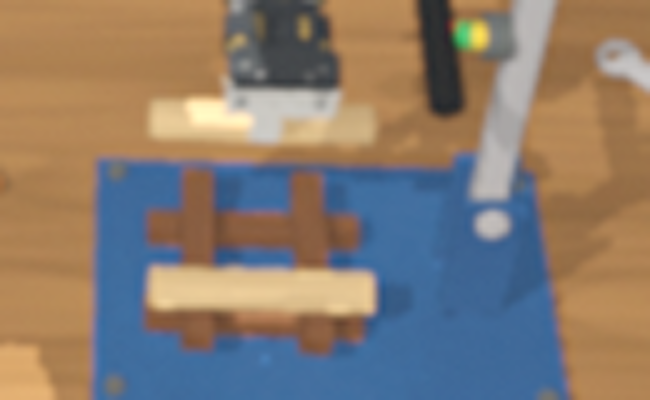

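Request:
arm_command(series=[[[0,-0.2,0],[0.5,40,0],15],[[0,-0.2,0],[0.5,65,0],15],[[0,-0.2,0],[0.5,76,0],15],[[0,-0.2,0],[0.5,79,0],15],[[0,-0.2,0],[0.5,80,0],15],[[0,-0.2,0],[0.5,80,0],15],[[0,-0.2,0],[0.5,80,0],15]])

```text
t: 12.7
tcp_pos: [0.516, 0.1253, 0.0512]
orientation: [-0.707, 0.004, -0.006, 0.707]
wrist_force: [0.1, -0.7, -0.5]
opening: 0.0216
```

```bash
python3 - <<'E'
from go import *
st(); rel([.515,.1248,.049],-1.0,"place")
E
```

```text
t 12.7 tcp [0.516  0.1253 0.0512] jawhead -0.83 y [ 0.002  0.    -1.   ] q [ 0.17  0.44  1.72 -0.    0.98  0.18] F [ 0.1 -0.7 -0.5] op 21.6
place turn opts [[-0.0, 0.2, 0.1], [0.2, -179.8, 0.0]] shift [-1.0, 2.2, -0.5] t 12.7 q6 0.18 q1 0.17
```

Request:
arm_command(series=[[[0,0,0],[-0.7,1,0],15],[[0,0,0],[-0.7,1.5,0],15],[[0,0,0],[-0.7,1.5,0],15],[[0,0,0],[-0.7,1.5,0],15]])

```text
t: 13.03
tcp_pos: [0.5148, 0.1253, 0.0487]
orientation: [-0.707, 0.005, -0.005, 0.707]
wrist_force: [-0.5, -0.2, 4.1]
opening: 0.0216
```

```bash
python3 - <<'E'
from go import *
st()
E
```

```text
t 13.03 tcp [0.5148 0.1253 0.0487] jawhead -0.82 y [ 0.001  0.    -1.   ] q [0.17 0.44 1.73 0.   0.97 0.18] F [-0.5 -0.2  4.1] op 21.6
```

Contact at about 4 N. Releasing, lifting and backing off toward the base for a clear view.

Request:
arm_command(series=[[[0,0,0],[0,-0.5,0],42],[[0,0,0],[0,-0.5,0],42],[[0,0,0],[0,-0.5,0],42],[[0,0,0],[0,-0.5,0],42],[[0,0,0],[0,-30,0],42],[[0,0,0],[0,-70,0],42],[[0,0,0],[0,-110,0],42],[[0,0,0],[-40,-140,-30],42],[[0,0,0],[-80,-140,-60],42],[[0,0,0],[-120,-140,-100],42],[[0,0,0],[-150,-140,-140],42],[[0,0,0],[-170,-140,-180],42],[[0,0,0],[-170,-140,-180],42],[[0,0,0],[-170,-140,-180],42],[[0,0,0],[-170,-140,-180],42]])

```text
t: 14.28
tcp_pos: [0.3413, -0.0537, 0.1886]
orientation: [0.707, -0.006, 0.007, -0.707]
wrist_force: [0.9, 0.4, 0.3]
opening: 0.0417
```

```bash
python3 - <<'E'
from st2 import *
from go import *
st()
P={}
for n in("scene","top"):
    P[n],d=snapshot(n);np.save(n+"_p.npy",P[n])
cv2.imwrite("pics/l1.png",cv2.cvtColor(cv2.resize(P["scene"][190:280,250:380],None,fx=5,fy=5,interpolation=cv2.INTER_CUBIC),cv2.COLOR_RGB2BGR))
cv2.imwrite("pics/l2.png",cv2.cvtColor(cv2.resize(P["top"][150:250,150:330],None,fx=4,fy=4,interpolation=cv2.INTER_CUBIC),cv2.COLOR_RGB2BGR))
E
python3 chk.py .595,.125 .515,.125
```

```text
t 14.28 tcp [ 0.3413 -0.0537  0.1886] jawhead -1.04 y [ 0.001 -0.    -1.   ] q [-0.26 -0.16  2.05 -0.    1.25 -0.24] F [0.9 0.4 0.3] op 41.7
('scene',) pale [0.594  0.1259 1.5544] [38.98  1.83  0.09] 95.6
('scene',) pale [0.5134 0.126  1.5734] [-41.58   0.49   1.18] 118.2
   low_a d mm [-0.9  2.4] deg 1.27
   low_b d mm [-3.6 -0.8] deg -2.21
   mid_a d mm [-0.9  1.4] deg -0.64
   mid_b d mm [-2.7 -0.9] deg 0.11
('top',) pale [0.5961 0.1271 1.5631] [41.05  3.06  0.59] 7.0
('top',) pale [0.5162 0.1252 1.563 ] [-38.85  -0.31   0.59] 7.9
   low_a d mm [3.9 0.6] deg 0.26
   low_b d mm [1.6 0.5] deg -1.1
   mid_a d mm [-0.1  0.7] deg -1.08
   mid_b d mm [ 1.8 -1.5] deg -0.05
```

View pics/l1.png

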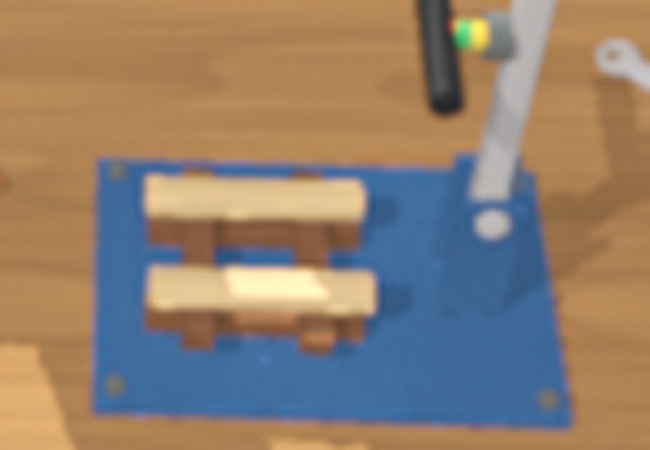

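View pics/l2.png

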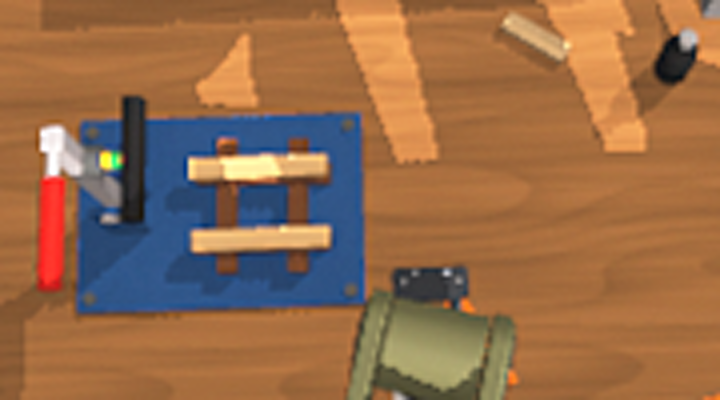

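```bash
python3 - <<'E'
from go import *
rel([.595,.1245,.16],-1.0,"above far");rel([.595,.1245,.0505],-1.0,"at far")
E
```

```text
above far turn opts [[-0.0, 0.1, 0.0], [0.1, -179.9, 0.0]] shift [249.8, 28.6, 180.4] t 14.38 q6 -0.24 q1 -0.26
at far turn opts [[-0.0, 0.1, 0.0], [0.1, -179.9, 0.0]] shift [249.7, 138.1, 180.4] t 14.38 q6 -0.24 q1 -0.26
```

Request:
arm_command(series=[[[0,0,0],[125,0,90],42],[[0,0,0],[125,0,90],42],[[0,0,0],[125,0,90],42],[[0,0,0],[125,0,90],42],[[0,0,0],[250,28,180],42],[[0,0,0],[250,28,180],42],[[0,0,0],[250,28,180],42],[[0,0,0],[250,28,180],42],[[0,0,0],[250,28,180],42],[[0,0,0],[250,28,180],42],[[0,0,0],[250,65,180],42],[[0,0,0],[250,100,180],42],[[0,0,0],[250,125,180],42],[[0,0,0],[250,137,180],42],[[0,0,0],[250,137,180],42],[[0,0,0],[250,137,180],42]])

```text
t: 15.72
tcp_pos: [0.5947, 0.1244, 0.0523]
orientation: [-0.707, 0.005, -0.005, 0.707]
wrist_force: [0.4, 0.6, -0.3]
opening: 0.0421
```

```bash
python3 - <<'E'
from go import *
st();rel([.595,.1245,.0495],-1.0,"at far")
E
```

```text
t 15.72 tcp [0.5947 0.1244 0.0523] jawhead -0.8 y [ 0.001  0.    -1.   ] q [0.15 0.58 1.49 0.   1.07 0.16] F [ 0.4  0.6 -0.3] op 42.1
at far turn opts [[-0.0, 0.2, 0.0], [0.1, -179.8, 0.0]] shift [0.2, 2.8, 0.1] t 15.72 q6 0.16 q1 0.15
```

Request:
arm_command(series=[[[0,0.2,0],[0.3,1,0],15],[[0,0.2,0],[0.3,1,0],15],[[0,0.2,0],[0.3,1,0],15],[[0,0.2,0],[0.3,1,0],15],[[0,0.2,0],[0.3,1,0],15],[[0,0.2,0],[0.3,-3,0],15],[[0,0.2,0],[0.3,-5,0],15],[[0,0.2,0],[0.3,-5,-2.5],15],[[0,0.2,0],[0.3,-5,-2.5],15],[[0,0.2,0],[0.3,-5,-2.5],15],[[0,0.2,0],[0.3,-2,-2.5],15],[[0,0.2,0],[0.3,0.5,-2.5],15],[[0,0.2,0],[0.3,1.5,-2.5],15],[[0,0.2,0],[0.3,1.5,-2.5],15],[[0,0.2,0],[0.3,1.5,-2.5],15]], force=15)

```text
t: 16.97
tcp_pos: [0.595, 0.1216, 0.0507]
orientation: [0.707, -0.006, 0.006, -0.707]
wrist_force: [-4.5, -0.7, 14.0]
opening: 0.0216
```

```bash
python3 - <<'E'
from go import *
st()
E
```

```text
t 16.97 tcp [0.595  0.1216 0.0507] jawhead -1.01 y [ 0.001 -0.    -1.   ] q [ 0.14  0.59  1.49 -0.    1.06  0.16] F [-4.5 -0.7 14. ] op 21.6
```

Request:
arm_command(series=[[[0,0,0],[0,-0.7,0],15],[[0,0,0],[0,-0.7,0],15],[[0,0,0],[0,-0.7,0],42],[[0,0,0],[0,-0.7,0],42],[[0,0,0],[0,-0.7,0],42],[[0,0,0],[0,-0.7,0],42],[[0,0,0],[0,-30,0],42],[[0,0,0],[0,-70,0],42],[[0,0,0],[0,-110,0],42],[[0,0,0],[-60,-140,-45],42],[[0,0,0],[-250,-140,-180],42],[[0,0,0],[-250,-140,-180],42],[[0,0,0],[-250,-140,-180],42],[[0,0,0],[-250,-140,-180],42],[[0,0,0],[-250,-140,-180],42],[[0,0,0],[-250,-140,-180],42],[[0,0,0],[-250,-140,-180],42],[[0,0,0],[-250,-140,-180],42],[[0,0,0],[-250,-140,-180],42]])

```text
t: 18.55
tcp_pos: [0.3416, -0.0544, 0.1902]
orientation: [0.707, -0.006, 0.007, -0.707]
wrist_force: [0.7, 0.7, 0.4]
opening: 0.0421
```

```bash
python3 - <<'E'
from st2 import *
from go import *
st()
P={}
for n in("scene","top"):
    P[n],d=snapshot(n);np.save(n+"_p.npy",P[n])
cv2.imwrite("pics/n1.png",cv2.cvtColor(cv2.resize(P["scene"][190:280,250:380],None,fx=5,fy=5,interpolation=cv2.INTER_CUBIC),cv2.COLOR_RGB2BGR))
cv2.imwrite("pics/n2.png",cv2.cvtColor(cv2.resize(P["top"][150:250,150:330],None,fx=4,fy=4,interpolation=cv2.INTER_CUBIC),cv2.COLOR_RGB2BGR))
th=-.018;c=np.array([.555,.1248]);R=np.array([[np.cos(th),-np.sin(th)],[np.sin(th),np.cos(th)]])
g=c+R@[-.085,.15];print("grip up",g,"grip level",c+R@[-.085,-.08])
rel([*g,.344-.0188+.11],89,"above grip");rel([*g,.344-.0188],89,"at grip")
E
python3 chk.py .595,.125 .515,.125
```

```text
t 18.55 tcp [ 0.3416 -0.0544  0.1902] jawhead -1.12 y [ 0.002 -0.    -1.   ] q [-0.26 -0.16  2.05  0.    1.25 -0.24] F [0.7 0.7 0.4] op 42.1
grip up [0.47271362 0.27630562] grip level [0.46857385 0.04634288]
above grip turn opts [[0.0, -90.0, 0.0], [-0.0, 90.0, 0.0]] shift [124.7, -245.4, 332.3] t 18.65 q6 -0.24 q1 -0.26
at grip turn opts [[0.0, -90.0, 0.0], [-0.0, 90.0, 0.0]] shift [124.7, -135.4, 332.3] t 18.65 q6 -0.24 q1 -0.26
('scene',) pale [0.5938 0.123  1.5543] [38.84 -1.11  0.09] 95.6
('scene',) pale [0.5135 0.126  1.5723] [-41.53   0.45   1.12] 118.5
   low_a d mm [-0.9  2.3] deg 1.3
   low_b d mm [-3.8 -0.9] deg -0.92
   mid_a d mm [-4.1  1.3] deg -0.41
   mid_b d mm [-2.3 -1. ] deg 0.08
('top',) pale [0.5959 0.1227 1.5634] [40.92 -1.35  0.61] 7.6
('top',) pale [0.5162 0.1256 1.5614] [-38.77   0.15   0.5 ] 8.2
   low_a d mm [3.9 0.5] deg 0.3
   low_b d mm [ 1.7 -0.5] deg -0.84
   mid_a d mm [-0.1  0.6] deg -0.93
   mid_b d mm [ 1.6 -0.6] deg -0.05
```

View pics/n1.png

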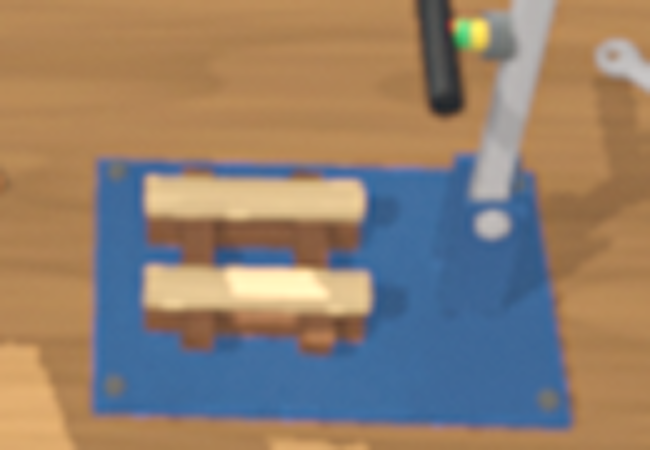

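View pics/n2.png

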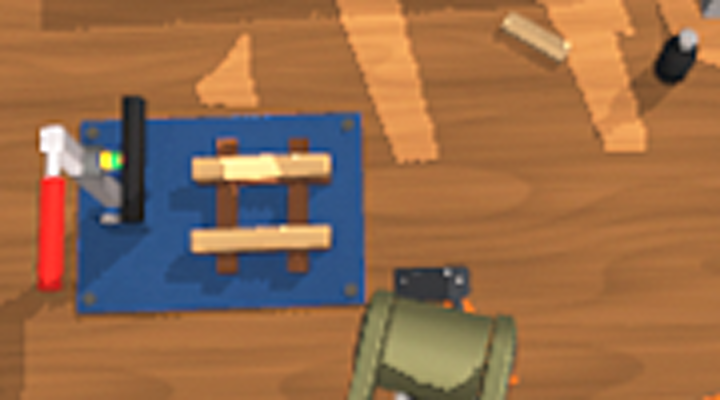

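```bash
python3 - <<'E'
from h import *
for n in("scene","top"):
    p=np.load(n+"_p.npy").astype(int)
    m=((p[...,0]-p[...,1]>110)&(p[...,0]-p[...,2]>110))
    k,l,s,c=cv2.connectedComponentsWithStats(m.astype(np.uint8))
    g=proj(n,[.4727,.2763,.344])[0]
    i=1+np.argmin(np.linalg.norm(c[1:]-g,axis=1)); print(n,"red",c[i].round(1),s[i],"pred",g.round(1), "at z.344:",unproj_z(n,c[i],.350).round(4))
    print(proj(n,[[.4227,.2772,.344],[.5227,.2754,.344]]).round(1))
E
```

```text
scene red [355.4 158.1] [351 147  10  23 149] pred [355.6 159.2] at z.344: [[0.4742 0.2744 0.35  ]]
[[353.7 148.8]
 [357.6 170.2]]
top red [162.4 207.8] [159 194   8  29 172] pred [162.3 208.5] at z.344: [[0.474  0.2742 0.35  ]]
[[161.9 222.6]
 [162.6 194.6]]
```

Request:
arm_command(series=[[[0,-30,0],[0,-240,0],60],[[0,-30,0],[0,-240,0],60],[[0,-30,0],[0,-240,0],60],[[0,-30,0],[0,-240,0],60],[[0,-30,0],[0,-240,0],60],[[0,-60,0],[0,-245,0],60],[[0,-90,0],[125,-245,331],60],[[0,-90,0],[125,-245,331],60],[[0,-90,0],[125,-245,331],60],[[0,-90,0],[125,-245,331],60],[[0,-90,0],[125,-245,331],60],[[0,-90,0],[125,-245,331],60],[[0,-90,0],[125,-245,331],60],[[0,-90,0],[125,-245,331],60],[[0,-90,0],[125,-245,331],60],[[0,-90,0],[125,-245,331],60],[[0,-90,0],[125,-245,331],60],[[0,-90,0],[125,-245,331],60],[[0,-90,0],[125,-245,331],60]])

```text
t: 20.23
tcp_pos: [0.4724, 0.2743, 0.435]
orientation: [0.505, 0.496, -0.495, -0.504]
wrist_force: [0.6, 0.2, -0.3]
opening: 0.0602
```

```bash
python3 - <<'E'
from go import *
st();rel([.4727,.2752,.325],89,"at grip")
p,d=snapshot("scene");cv2.imwrite("pics/o1.png",cv2.cvtColor(cv2.resize(p[70:270,250:430],None,fx=3,fy=3,interpolation=cv2.INTER_CUBIC),cv2.COLOR_RGB2BGR))
E
```

```text
t 20.23 tcp [0.4724 0.2743 0.435 ] jawhead 88.95 y [ 0.001  0.    -1.   ] q [ 0.46  0.24  1.08 -0.    1.82 -1.09] F [ 0.6  0.2 -0.3] op 60.2
at grip turn opts [[0.0, -0.0, 0.0], [-0.0, 180.0, 0.0]] shift [0.9, 110.0, -0.3] t 20.23 q6 -1.09 q1 0.46
```

View pics/o1.png

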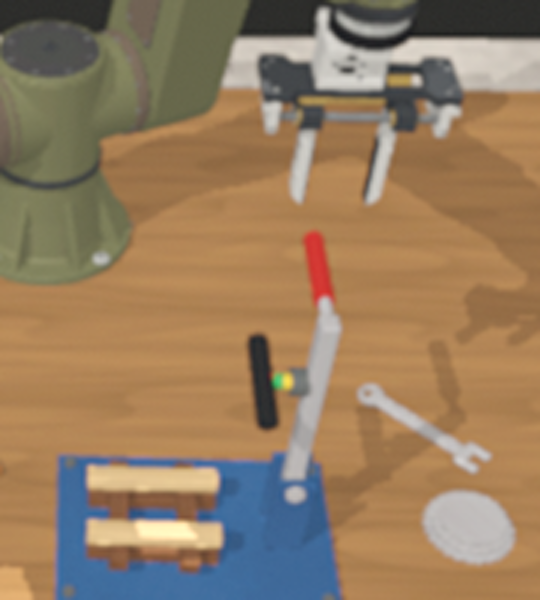

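Request:
arm_command(series=[[[0,0,0],[0.7,40,0],60],[[0,0,0],[0.7,80,0],60],[[0,0,0],[0.7,100,0],60],[[0,0,0],[0.7,110,0],60],[[0,0,0],[0.7,112,0],60],[[0,0,0],[0.7,112,0],60],[[0,0,0],[0.7,112,0],60]])

```text
t: 20.87
tcp_pos: [0.4729, 0.2755, 0.3247]
orientation: [0.505, 0.496, -0.495, -0.504]
wrist_force: [-0.0, -1.1, 1.0]
opening: 0.0602
```

```bash
python3 - <<'E'
from go import *
st()
p,d=snapshot("scene");cv2.imwrite("pics/o2.png",cv2.cvtColor(cv2.resize(p[80:220,290:430],None,fx=4,fy=4,interpolation=cv2.INTER_CUBIC),cv2.COLOR_RGB2BGR))
E
```

```text
t 20.87 tcp [0.4729 0.2755 0.3247] jawhead 88.97 y [ 0.003  0.001 -1.   ] q [ 0.46  0.23  1.33 -0.    1.57 -1.09] F [-0.  -1.1  1. ] op 60.2
```

View pics/o2.png

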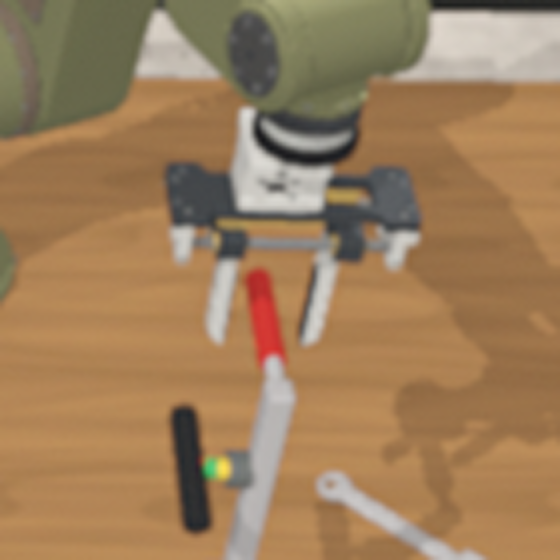

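The red grip sits midway between the fingers. Closing.

Request:
arm_command(series=[[[0,0,0],[0,0,0],12],[[0,0,0],[0,0,0],12],[[0,0,0],[0,0,0],12],[[0,0,0],[0,0,0],12],[[0,0,0],[0,0,0],12],[[0,0,0],[0,0,0],12]], force=45)

```text
t: 21.42
tcp_pos: [0.4725, 0.2755, 0.3228]
orientation: [0.504, 0.496, -0.496, -0.504]
wrist_force: [0.2, 0.2, -0.4]
opening: 0.0234
```

```bash
python3 - <<'E'
from go import *
st()
o=get_obs();R0=Rn.from_quat(o["orientation"]).as_matrix()
th=-.018
# grip arc: delta from lever angle 0 to a, in clamp y,z -> world -> tool
for a in np.arange(.05,1.575,.05).tolist()+[1.40,1.45,1.49,1.53,1.571]:
    dy=-.230*np.sin(a);dz=.230*(np.cos(a)-1)
    w=np.array([-np.sin(th)*dy,np.cos(th)*dy,dz])
    print(round(a,3),(R0.T@w*1000).round(1).tolist())
E
```

```text
t 21.42 tcp [0.4725 0.2755 0.3228] jawhead 88.99 y [ 0. -0. -1.] q [ 0.46  0.23  1.34 -0.    1.57 -1.09] F [ 0.2  0.2 -0.4] op 23.4
0.05 [-11.5, 0.3, 0.0]
0.1 [-23.0, 1.1, 0.0]
0.15 [-34.4, 2.6, 0.0]
0.2 [-45.7, 4.6, 0.0]
0.25 [-56.9, 7.2, 0.0]
0.3 [-68.0, 10.3, 0.0]
0.35 [-78.9, 13.9, 0.0]
0.4 [-89.6, 18.2, 0.0]
0.45 [-100.0, 22.9, 0.0]
0.5 [-110.3, 28.2, 0.0]
0.55 [-120.2, 33.9, 0.0]
0.6 [-129.9, 40.2, 0.0]
0.65 [-139.2, 46.9, 0.0]
0.7 [-148.2, 54.1, 0.0]
0.75 [-156.8, 61.7, 0.0]
0.8 [-165.0, 69.8, 0.1]
0.85 [-172.8, 78.2, 0.1]
0.9 [-180.2, 87.0, 0.1]
0.95 [-187.1, 96.2, 0.1]
1.0 [-193.5, 105.7, 0.1]
1.05 [-199.5, 115.6, 0.1]
1.1 [-205.0, 125.7, 0.1]
1.15 [-209.9, 136.0, 0.1]
1.2 [-214.4, 146.7, 0.1]
1.25 [-218.3, 157.5, 0.1]
1.3 [-221.6, 168.5, 0.1]
1.35 [-224.4, 179.6, 0.1]
1.4 [-226.7, 190.9, 0.1]
1.45 [-228.3, 202.3, 0.1]
1.5 [-229.4, 213.7, 0.1]
1.55 [-230.0, 225.2, 0.1]
1.4 [-226.7, 190.9, 0.1]
1.45 [-228.3, 202.3, 0.1]
1.49 [-229.2, 211.4, 0.1]
1.53 [-229.8, 220.6, 0.1]
1.571 [-230.0, 230.0, 0.1]
```

Request:
arm_command(series=[[[0,0,0],[-6,0,0],12],[[0,0,0],[-17,0.6,0],12],[[0,0,0],[-34.4,2.6,0],12],[[0,0,0],[-56.9,7.2,0],12],[[0,0,0],[-78.9,13.9,0],12],[[0,0,0],[-100,22.9,0],12],[[0,0,0],[-110.3,28.2,0],12],[[0,0,0],[-110.3,28.2,0],12],[[0,0,0],[-110.3,28.2,0],12]])

```text
t: 22.17
tcp_pos: [0.4704, 0.1651, 0.2945]
orientation: [-0.504, -0.495, 0.495, 0.505]
wrist_force: [-1.0, 4.4, -4.3]
opening: 0.021
```

```bash
python3 - <<'E'
from go import *
st()
p,d=snapshot("scene");cv2.imwrite("pics/o3.png",cv2.cvtColor(cv2.resize(p[80:270,250:400],None,fx=3.1,fy=3.1,interpolation=cv2.INTER_CUBIC),cv2.COLOR_RGB2BGR))
E
```

```text
t 22.17 tcp [0.4704 0.1651 0.2945] jawhead 88.93 y [-0.001  0.001 -1.   ] q [ 0.26  0.13  1.52  0.    1.49 -1.29] F [-1.   4.4 -4.3] op 21.0
```

View pics/o3.png

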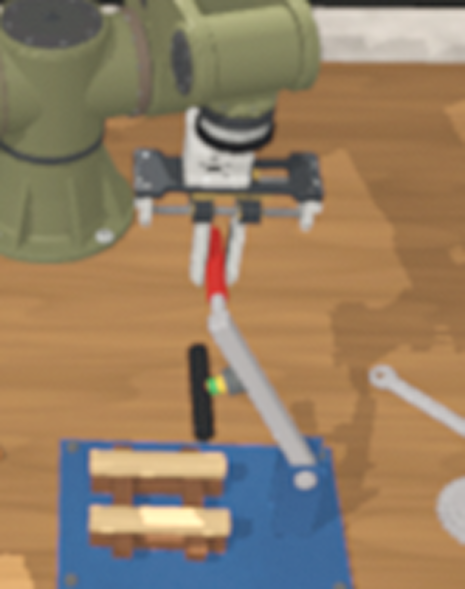

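Request:
arm_command(series=[[[0,0,0],[-9.9,5.7,0],12],[[0,0,0],[-19.6,12,0],12],[[0,0,0],[-37.9,25.9,0],12],[[0,0,0],[-54.7,41.6,0],12],[[0,0,0],[-69.9,58.8,0],12],[[0,0,0],[-83.2,77.5,0],12],[[0,0,0],[-94.7,97.5,0],12],[[0,0,0],[-104.1,118.5,0],12],[[0,0,0],[-108,129.3,0],12],[[0,0,0],[-111.3,140.3,0],12],[[0,0,0],[-111.3,140.3,0],12],[[0,0,0],[-111.3,140.3,0],12]])

```text
t: 23.22
tcp_pos: [0.4684, 0.054, 0.1546]
orientation: [-0.504, -0.495, 0.496, 0.505]
wrist_force: [-5.5, 2.3, 3.4]
opening: 0.0207
```

```bash
python3 - <<'E'
from go import *
st()
th=-.018;c=np.array([.555,.1248]);R=np.array([[np.cos(th),-np.sin(th)],[np.sin(th),np.cos(th)]])
o=get_obs()["tcp_pos"];q=R.T@(o[:2]-c);print("rel pivot",q[1]-.15,o[2]+.0188-.114)
p,d=snapshot("scene");cv2.imwrite("pics/o4.png",cv2.cvtColor(cv2.resize(p[130:280,240:390],None,fx=4,fy=4,interpolation=cv2.INTER_CUBIC),cv2.COLOR_RGB2BGR))
E
```

```text
t 23.22 tcp [0.4684 0.054  0.1546] jawhead 89.0 y [-0.001 -0.    -1.   ] q [ 0.04  0.18  1.8  -0.    1.17 -1.52] F [-5.5  2.3  3.4] op 20.7
rel pivot -0.22230384167075928 0.059432494190222715
```

View pics/o4.png

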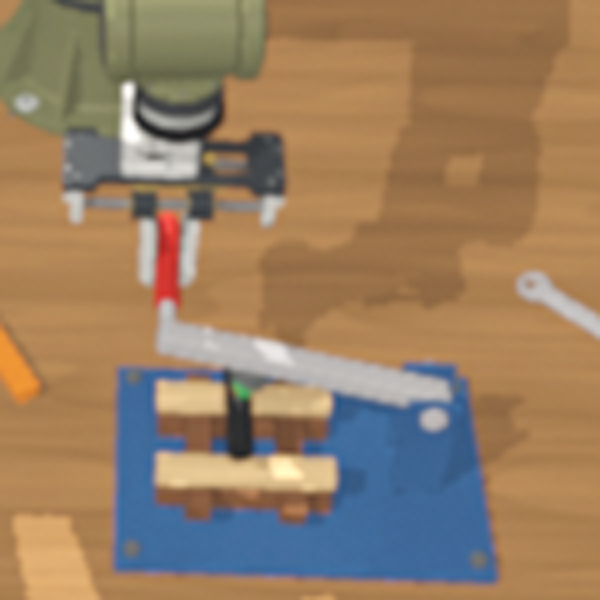

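Request:
arm_command(series=[[[0,0,0],[-2.8,11.1,0],12],[[0,0,0],[-5.1,22.4,0],12],[[0,0,0],[-6.7,33.8,0],12],[[0,0,0],[-7.3,39.5,0],12],[[0,0,0],[-7.8,45.2,0],12],[[0,0,0],[-8.1,50,0],12],[[0,0,0],[-8.2,54,0],12],[[0,0,0],[-8.2,54,0],12],[[0,0,0],[-8.2,54,0],12]])

```text
t: 24.02
tcp_pos: [0.4684, 0.0457, 0.1013]
orientation: [0.504, 0.495, -0.496, -0.504]
wrist_force: [-9.2, -1.6, 11.0]
opening: 0.0209
```

```bash
cat > lv.py <<'E'
from go import *
import sys
st()
th=-.018;c=np.array([.555,.1248]);R=np.array([[np.cos(th),-np.sin(th)],[np.sin(th),np.cos(th)]])
o=get_obs()["tcp_pos"];q=R.T@(o[:2]-c);y,z=q[1]-.15,o[2]+.0188-.114;print("rel pivot",y,z,"ang",np.arctan2(-y,z),"r",np.hypot(y,z))
for n,r in(("scene",(130,280,240,390)),("top",(150,250,130,280))):
    p,d=snapshot(n);np.save(n+"_p.npy",p);np.save(n+"_d.npy",d)
    cv2.imwrite(f"pics/{sys.argv[1]}_{n}.png",cv2.cvtColor(cv2.resize(p[r[0]:r[1],r[2]:r[3]],None,fx=4,fy=4,interpolation=cv2.INTER_CUBIC),cv2.COLOR_RGB2BGR))
E
python3 lv.py p1
```

```text
t 24.02 tcp [0.4684 0.0457 0.1013] jawhead 89.02 y [-0.    -0.001 -1.   ] q [ 0.02  0.25  1.85 -0.    1.04 -1.53] F [-9.2 -1.6 11. ] op 20.9
rel pivot -0.23062782855464997 0.006117603287427303 ang 1.544276677777974 r 0.23070895165514355
```

View pics/p1_scene.png

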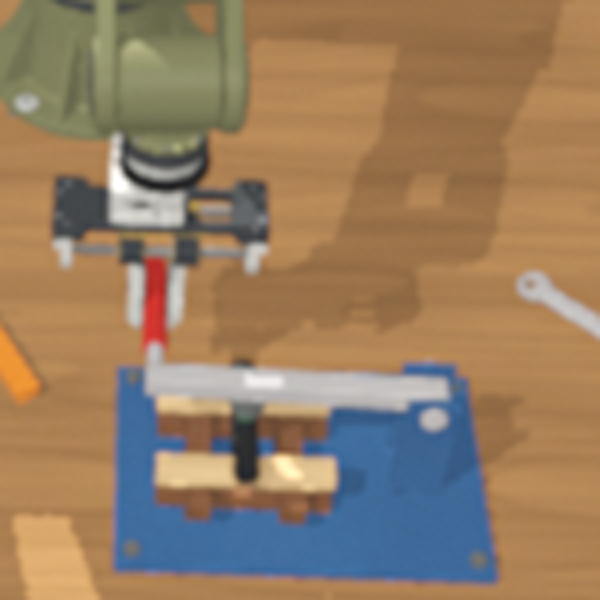

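View pics/p1_top.png

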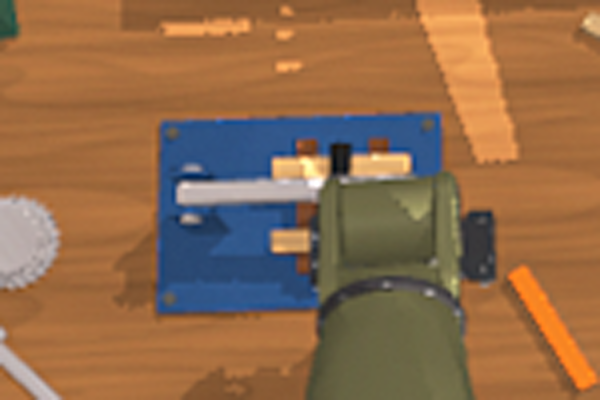

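Request:
arm_command(series=[[[0,0,0],[-0.1,2,1],12],[[0,0,0],[-0.2,4,1],12],[[0,0,0],[-0.2,6,1],12],[[0,0,0],[-0.2,6,1],12],[[0,0,0],[-0.2,6,1],12],[[0,0,0],[-0.2,6,1],12]])

```text
t: 24.62
tcp_pos: [0.4683, 0.0456, 0.096]
orientation: [0.505, 0.496, -0.495, -0.504]
wrist_force: [-5.0, -1.2, 13.1]
opening: 0.0211
```

```bash
python3 lv.py p2; cat > ang.py <<'E'
from m import *
x0=(.555,.1248,-.018)
for n in("scene","top"):
    d=np.load(n+"_d.npy");X=cloud(n,d);c,s=np.cos(x0[2]),np.sin(x0[2])
    dx=X[...,0]-x0[0];dy=X[...,1]-x0[1];cx=c*dx+s*dy;cy=-s*dx+c*dy;z=X[...,2]
    m=(abs(cx)<.008)&(cy>-.06)&(cy<.10)&(z>.10)&(z<.15)&(d>0)
    A=np.c_[cy[m],np.ones(m.sum())]
    from scipy.stats import theilslopes
    r=theilslopes(z[m],cy[m]);print(n,m.sum(),"slope",r[0],r[2:],"z at pivot",r[1]+.15*r[0],"ang",np.pi/2-r[0])
E
python3 ang.py
```

```text
t 24.62 tcp [0.4683 0.0456 0.096 ] jawhead 89.01 y [ 0.002 -0.    -1.   ] q [ 0.02  0.25  1.86 -0.    1.03 -1.53] F [-5.  -1.2 13.1] op 21.1
rel pivot -0.23079194439793016 0.0008005053445775401 ang 1.567327825602174 r 0.2307933326761932
scene 181 slope -0.01727467473498425 (np.float64(-0.026411219411606027), np.float64(-0.007913754061685154)) z at pivot 0.12579228381092739 ang 1.588071001529881
top 89 slope -0.012499348807162195 (np.float64(-0.03035186468953887), np.float64(0.0027332607021376956)) z at pivot 0.12487442495510244 ang 1.5832956756020589
```

View pics/p2_scene.png

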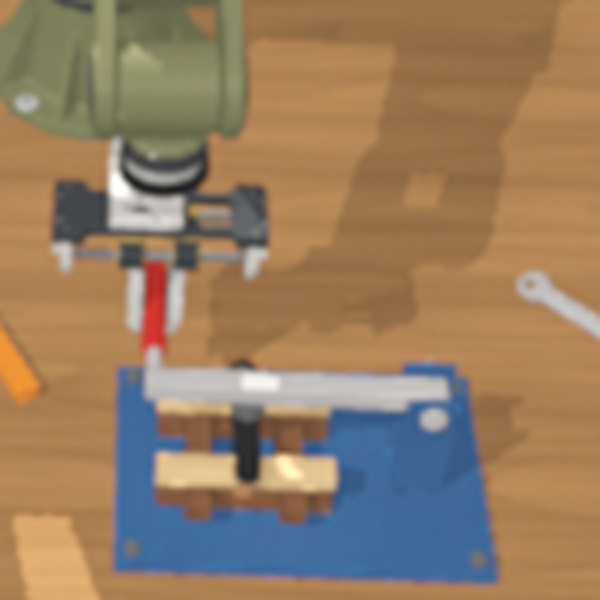

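Request:
arm_command(series=[[[0,0,0],[0,0.7,0.5],12],[[0,0,0],[0,1.5,1],12],[[0,0,0],[0,1.5,1],12],[[0,0,0],[0,1.5,1],12],[[0,0,0],[0,1.5,1],12],[[0,0,0],[0,1.5,1],12]])

```text
t: 25.22
tcp_pos: [0.4683, 0.0456, 0.095]
orientation: [0.506, 0.497, -0.495, -0.503]
wrist_force: [-1.1, -0.6, 12.8]
opening: 0.0209
```

```bash
python3 lv.py p3; python3 ang.py; python3 - <<'E'
from h import *
p=np.load("scene_p.npy");cv2.imwrite("pics/q1.png",cv2.cvtColor(cv2.resize(p[212:262,275:330],None,fx=11,fy=11,interpolation=cv2.INTER_CUBIC),cv2.COLOR_RGB2BGR))
E
```

```text
t 25.22 tcp [0.4683 0.0456 0.095 ] jawhead 89.01 y [ 0.005 -0.    -1.   ] q [ 0.02  0.25  1.86 -0.    1.02 -1.53] F [-1.1 -0.6 12.8] op 20.9
rel pivot -0.2307813411040691 -0.00017482997455779692 ang 1.5715538834512401 r 0.23078140732587774
scene 174 slope -0.00464912233005842 (np.float64(-0.012992767903798485), np.float64(0.0034226507843018164)) z at pivot 0.12688181529623932 ang 1.575445449124955
top 96 slope -0.02424430132818256 (np.float64(-0.04190969009392292), np.float64(-0.00868826846991769)) z at pivot 0.12326604935734434 ang 1.5950406281230791
```

View pics/q1.png

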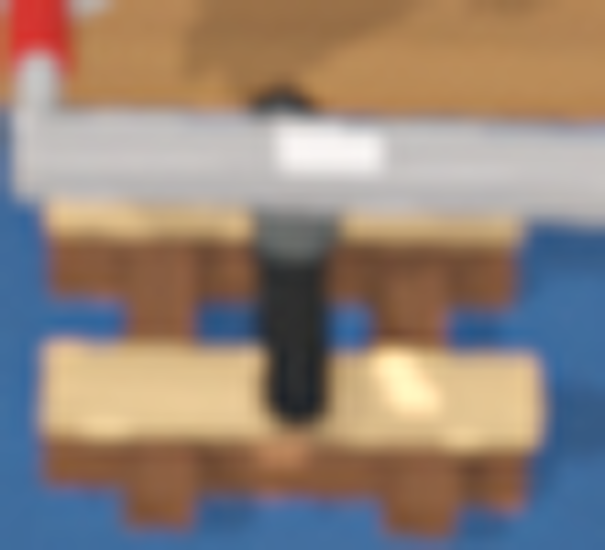

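View pics/p3_top.png

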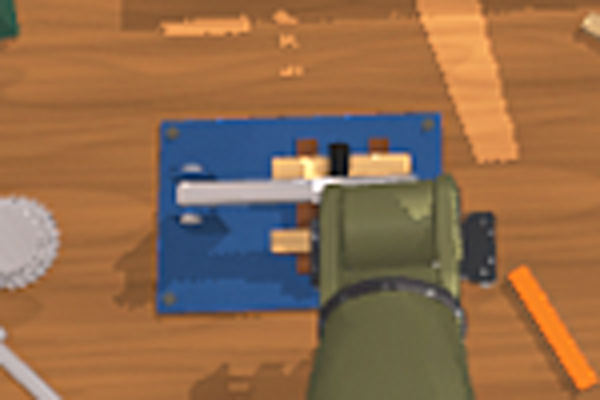

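```bash
python3 - <<'E'
from h import *
Z=[]
for k in range(3):
    p,d=snapshot("scene");X=cloud("scene",d);p=p.astype(int)
    m=((p[...,0]-p[...,1]>120)&(p[...,0]-p[...,2]>120)&(d>0)&(abs(X[...,1]-.046)<.02)&(X[...,0]<.55)&(X[...,0]>.4))
    Z.append(np.percentile(X[m][:,2],[50,75,90]));n=m.sum()
    o=get_obs();print(n,Z[-1].round(4),X[m][:,1].mean().round(4),o["wrist_force"].round(1),o["tcp_pos"].round(4))
    # slats and bed for bias
    for nm,(x,y,z) in dict(bed=(.47,.2,.012),slat=(.595,.085,.06),slat2=(.595,.17,.06)).items():
        u,v=np.round(proj("scene",[x,y,z])[0]).astype(int);print(nm,np.median(X[v-1:v+2,u-1:u+2,2]).round(4),z)
E
python3 chk.py .595,.125
```

```text
86 [0.1287 0.1308 0.132 ] 0.046 [ 0.8 -1.  14.2] [0.4683 0.0456 0.095 ]
bed 0.1254 0.012
slat 0.0624 0.06
slat2 0.0621 0.06
85 [0.1276 0.1299 0.1314] 0.046 [-0.7 -0.7 13. ] [0.4683 0.0456 0.095 ]
bed 0.1251 0.012
slat 0.0618 0.06
slat2 0.0616 0.06
87 [0.1288 0.1303 0.1314] 0.046 [-0.3 -1.2 12.7] [0.4683 0.0456 0.095 ]
bed 0.1257 0.012
slat 0.0623 0.06
slat2 0.0628 0.06
('scene',) pale [0.5947 0.1226 1.5526] [ 3.974e+01 -1.520e+00 -1.000e-02] 103.4
   low_a d mm [-3.9  2.1] deg 0.1
   low_b d mm [-3.6 -0.8] deg -2.31
   mid_a d mm [-4.1  1.5] deg -0.39
   mid_b d mm [-2.8 -1. ] deg 0.35
('top',) pale [0.5891 0.1237 1.618 ] [34.14 -0.45  3.74] 113.7
   low_a d mm [2.7 2.9] deg -1.96
   low_b d mm [9.3 0.1] deg -0.01
   mid_a d mm [-4.4  2.5] deg -1.58
   mid_b d mm [ 1.2 -0.8] deg 0.13
```

Request:
arm_command(series=[[[0,0,0],[0,1,0],12],[[0,0,0],[0,2,0],12],[[0,0,0],[0,2,0],12],[[0,0,0],[0,2,0],12],[[0,0,0],[0,2,0],12],[[0,0,0],[0,2,0],12]])

```text
t: 25.97
tcp_pos: [0.4683, 0.0455, 0.093]
orientation: [0.506, 0.497, -0.495, -0.503]
wrist_force: [0.2, -0.4, 14.3]
opening: 0.021
```

```bash
python3 lv.py p4; python3 ang.py; python3 - <<'E'
from h import *
import time
F=[]
S=[]
for k in range(6):
    p,d=snapshot("scene");F.append(get_obs()["wrist_force"]);X=cloud("scene",d);p=p.astype(int);S.append(d)
    m=((p[...,0]-p[...,1]>120)&(p[...,0]-p[...,2]>120)&(d>0)&(abs(X[...,1]-.046)<.02)&(X[...,0]<.55)&(X[...,0]>.4))
    print(np.percentile(X[m][:,2],[50,75,90]).round(4))
print(np.mean(F,0).round(2)); np.save("scene_d.npy",np.mean(S,0))
E
python3 ang.py | head -1
```

```text
t 25.97 tcp [0.4683 0.0455 0.093 ] jawhead 89.01 y [ 0.005 -0.    -1.   ] q [ 0.02  0.26  1.86 -0.    1.02 -1.53] F [ 0.2 -0.4 14.3] op 21.0
rel pivot -0.23081080724401656 -0.0021549378697596905 ang 1.5801324375466796 r 0.23082086668639187
scene 179 slope -0.0058493779948701405 (np.float64(-0.014858512073484473), np.float64(0.004151220076315405)) z at pivot 0.12546766444429097 ang 1.5766457047897666
top 96 slope -0.008642605302731053 (np.float64(-0.023708422516568815), np.float64(0.005644552720080641)) z at pivot 0.12404713569208214 ang 1.5794389320976276
[0.1268 0.1285 0.1299]
[0.1267 0.1284 0.1304]
[0.1267 0.1281 0.1294]
[0.1266 0.1282 0.13  ]
[0.1265 0.1277 0.1292]
[0.1264 0.1281 0.1297]
[-0.59 -0.87 14.02]
scene 171 slope -0.0016140362741871278 (np.float64(-0.005079144845894367), np.float64(0.0018209363244054526)) z at pivot 0.12650080928968535 ang 1.5724103630690838
```

View pics/p4_scene.png

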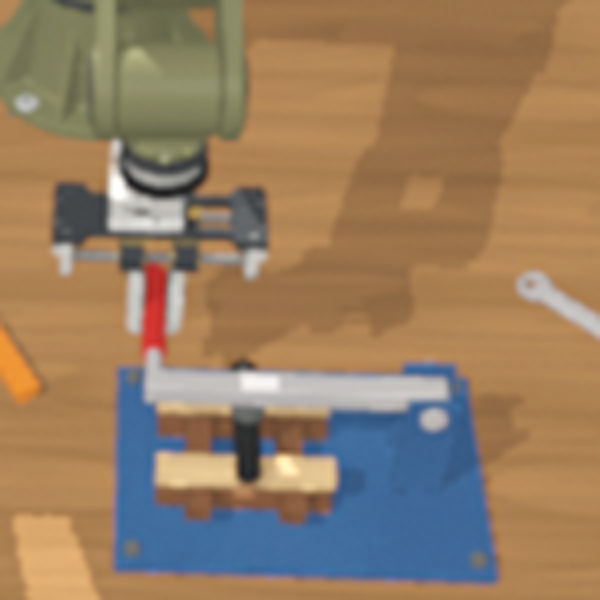

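Mean force is 14.0 N. The arm is level: slope −0.002 from the averaged depth, so about 1.569 rad. The bar lies across both slats and the stack is square. Handing in.

```bash
python3 -c "
from bench import ctrl
print(ctrl.hand_in())"
```

```text
the job is handed in; nothing more can be done
None
```

I laid both pale slats as the third layer, straight above the bottom slats. I then swung the lever down by its red grip and handed in at about 26 s with the arm still holding it there.

**Slats:** I lifted the first slat again and moved it 2.5 mm to centre it. With the arm clear, I measured both slats within about 1.5 mm in position and about 1° in angle of where they belong. The two cameras differ by 2 to 3 mm in x. The off-cut, look-alikes, bottle, cassette and spanner were not touched.

**Lever:** My last checks put the plunger at about 12 mm:

| Check | Reading | Wanted |
|---|---|---|
| Force at the grip | 14.0 N (mean of 6 readings) | about 14 N |
| Lever angle, averaged depth from the "scene" camera | about 1.569 rad | 1.571 rad |
| Lever angle, arm position | 1.580 rad | 1.571 rad |
| Lever angle, single "top" camera picture | about 1.562 rad, noisy | 1.571 rad |

The bar rests across both pale slats in the picture.

**Not confirmed:** I could not see the sleeve edge against the green band, because the sleeve hides the stem from both cameras. The plunger travel therefore rests on the force and angle readings, whose spread would mean roughly 11 to 13 mm, inside the green range.

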